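Gauge an edging strip against the flip stop of a sawing board

TASK

Get the edging strip ready for sawing: flip the stop on the fence fully down, then bring the strip flush along the fence and slide it up against the stop's set screw with light, definite finger pressure, held for a moment but not so hard that the stop is pushed off its setting. Then flip the stop fully back up out of the way without disturbing the gauged strip, and let go; leave the offcut, saw, control box and solder spool alone.

Things in the scene. Friction and masses are not known exactly. Their poses are not given: they have to be found in the camera images.
- saw_board: Grey sawing board, 160 (x) x 600 (y) x 18 mm, fixed; origin: centre of its underside, on the table; z up. A fence runs along y: upright face at x = +30 mm looking to -x, top 63 mm above the table. Aluminium from y = -265 to +65 mm (25 mm thick), then a saw kerf and a hardwood cheek with the same face, y = +72 to +122 mm; beyond that the board is open.
- stop_carriage: Red carriage of the flip stop, 56 mm long in y, clamped on top of the fence; origin on the leaf's hinge line at mid-width of the leaf, 85 mm above the table, 15 mm behind the fence's face; axes as the board's. Top 89 mm above the table. Held by friction: a push along the fence above about 12 N makes it slip and the setting is lost, so 3 to 8 N is right.
- flip_leaf (a joint): Hinge of the stop's leaf, about the board's +y axis. 0 = fully down (end stop; arm level, pointing to the board's -x, leg hanging in front of the fence); grows as the leaf is flipped up and back, to 1.95 rad (end stop). Stiff friction hinge, about 0.15 N m: it stays where it is left.
- leaf_tab (a point): Centre of the orange thumb tab at the end of the leaf's arm: 26 mm along the arm, 20 mm wide (in y), 12 mm thick, 67 mm from the hinge line, level with it when down. Can be pinched across its 20 mm width from above, leaf up or down.
- strip_center (a point): Centre of the pale wooden edging strip, 40 (its x) x 260 (its y) x 28 mm (z), about 0.2 to 0.36 kg, loose on the board in front of the fence and to the +y side of the stop; half-way up, 14 mm above the board. Its -y end is gauged; its +y end stands past the cheek.
- offcut: Bystander: short wooden offcut 40 x 45 x 28 mm on the board's front -y corner; origin at the centre of its underside.
- control_box: Bystander: white box with two black knobs, 85 x 110 x 64 mm, behind the board; origin at the centre of its underside.
- spool: Bystander: green solder spool 60 mm across, 32 mm high, behind the board; origin at the centre of its underside.
- pull_saw: Bystander: pull saw with a red handle, lying flat behind the board, 350 mm long in its y, 24 mm high; origin on the table near its middle.
- leaf_leg (a point): Point on the +y face of the leaf's leg where a brass set screw (head 12 mm across) comes out; when down, 35 mm in front of and 50 mm below the hinge line, 10 mm to +y of its middle. The leg is 22 x 20 mm and ends 4 mm above the board. The strip's end bears on the screw, which sticks out 4 to 32 mm, as last set and not measured: find it by feel.

How it is judged:
By the outcome, as a careful person would: the job done as asked, in the order asked, and still so for the second after the job is handed in, with the robot touching nothing.
It also fails if it takes over 72 s, if anything falls off the work surface, if the arm or the gripper's body presses on something with over 40 N, if the wrist force passes 120 N, or if a joint passes its speed limit or range.

ROBOT

A 7-joint arm with a two-finger parallel gripper is mounted at the origin on the work surface. World frame = base frame: x ahead of the robot, y to its left, z up, the work surface at z = 0. Lengths are in mm, angles in rad, forces in N, time in s.
With the tool pointing down it reaches from about 425 to 925 mm from the base axis. Payload 6.8 kg.
Tool frame: the origin (TCP) lies on the centre line of the jaws, within the pads' length; the fingertips stand 14 mm ahead of it and the grasp point (between the pads) lies 5 mm behind it; z points along the fingers, y is the direction in which the jaws open and shut (so a half turn about z gives the same grasp; the last joint's range is limited). The gripper opens to 88 mm and grips with 3 to 60 N. Pads are 20 mm wide; open, the fingers measure 115 mm over their backs; the gripper's body (75 mm by 178 mm) begins 61 mm behind the grasp point.
Start: joints at [1.112, 0.477, 0.022, 1.555, -0.011, 1.109, -0.083], TCP at [231.973, -633.905, 236.664] pointing down, gripper open.
Joint ranges: [-2.96, 2.96], [-0.34, 2.1], [-1.41, 1.46], [0.24, 2.44], [-1.37, 4.51], [0.17, 1.92], [-2.96, 2.96]. Speed limits (rad/s): [2.39, 2.39, 3.14, 3.14, 3.14, 3.14, 3.14].

INTERFACE

Orientations are given as a 3x3 rotation matrix whose columns are the frame's x, y, z axes.
In Python, from cell import manip gives the robot as it stands. The module is installed in compiled form; this text tells all that it offers.
- The arm moves only by the tool servo_tool, never from a script. Its argument "plan" is a list of rows, each an object of numbers: "tx", "ty", "tz": the shift along the tool's x, y, z in mm; "wx", "wy", "wz": the turn, a rotation vector about the tool's x, y, z in degrees; "grip": the finger opening in mm, from 0 to 87.8. In form: [{"tx": .., "ty": .., "tz": .., "wx": .., "wy": .., "wz": .., "grip": ..}, ...]. A call has 1 to 8 rows; each row shifts and turns the pose as measured when the row begins, along the tool's axes as they then stand; what a row does not reach is not made up. A row lasts 1/12 s, in which the tool goes at most 41.7 mm and 7.16 degrees, less where a joint would pass 70% of its speed; a pose out of reach is approached as far as the arm can. A call with a gripper value outside its range is refused whole. The fingers move at their own pace and stop on an object; "force" is the grip in N (left out, the last holds). Time passes only in rows, so rows that do not move let the fingers close. It gives the time, the measured TCP pose, the force and the opening at its end, in the units of the state.
- manip.state(): the state, without advancing time (a new reading comes with each control period).
- manip.camera(name): name is "scene" or "side" or "wrist"; returns a dict with "color" (384x512x3 uint8, blue, green, red), "fx", "fy", "cx", "cy" (pixels), "rvec" (rotation vector, rad) and "tvec" (3), from world to camera coordinates, as OpenCV has them; the wrist camera has in their place "tool_from_camera" (4x4, takes a point from camera to tool coordinates, whose origin is the TCP and whose axes are the flange's). Camera axes: x right, y down, z forward; pixel columns grow to the right and rows downward; lengths in mm; the calibration is good to about 2 mm. A picture is of the moment at which its call begins: read the wrist's pose just before it. There is no depth.
- manip.job_done(): hands the job in, once; it reports no verdict.
The state is a dict: "time": time; "joint_pos": joint angles; "qvel": joint speeds; "tau": joint torques, N m; "tool_pos": TCP position; "ee_rot": TCP orientation; "force": force on the tool from outside, world axes, zero at the start; "wrist_torque": the same for the moment, N m; "grip_width": finger opening in mm.
Only numpy, scipy, OpenCV 4.12 (cv2) and the standard library are available. Lean on these libraries where they do the work, as an engineer would, in place of code of your own. Each camera call takes 0.05 s, during which the arm holds its last target. There are 200 camera calls.

## Working session

There is one attempt and no reset: what is moved stays moved. The work goes in short steps, Python scripts to look and compute and a tool call to move; the robot and the scene stay as the last step left them, time stands still between calls to the robot, and variables do not carry over. Pictures are saved under pics/ and viewed, about 8 in all and at most 12, crops included, and the job is handed in when it is done.

Besides the shell and the picture viewer there is one more tool, called after "Emit:" by a JSON object that holds its "method" and its "body". servo_tool: Moves the arm, as the interface text tells. Its arguments: {"type":"object","properties":{"plan":{"type":"array"},"force":{"type":"number"}},"required":["plan"]}

```bash
mkdir -p pics
cat > h.py <<'E'
from cell import manip
import numpy as np, cv2
def snap(n,f):
    c=manip.camera(n); cv2.imwrite('pics/'+f,c['color']); return c
def proj(c,P):
    P=np.array(P,float).reshape(-1,3)
    K=np.array([[c['fx'],0,c['cx']],[0,c['fy'],c['cy']],[0,0,1.]])
    return cv2.projectPoints(P,np.array(c['rvec'],float),np.array(c['tvec'],float),K,None)[0][:,0]
def ray(c,uv,z):
    R=cv2.Rodrigues(np.array(c['rvec'],float))[0];t=np.array(c['tvec'],float).ravel()
    d=R.T@np.array([(uv[0]-c['cx'])/c['fx'],(uv[1]-c['cy'])/c['fy'],1]);o=-R.T@t
    return o+d*(z-o[2])/d[2]
def wray(c,s,uv,z):
    T=np.array(c['tool_from_camera']);R=np.array(s['ee_rot']);
    o=R@T[:3,3]+np.array(s['tool_pos']);d=R@T[:3,:3]@np.array([(uv[0]-c['cx'])/c['fx'],(uv[1]-c['cy'])/c['fy'],1])
    return o+d*(z-o[2])/d[2]
E
python3 - <<'E'
from h import *
import pickle
s=manip.state();print(s)
a={n:snap(n,n+'0.png') for n in('scene','side')}
pickle.dump(a,open('c.pkl','wb'))
for c in a.values():
    print({k:c[k] for k in c if k!='color'})
cv2.imwrite('pics/both.png',cv2.resize(np.vstack([a['scene']['color'],a['side']['color']]),None,fx=.78,fy=.78))
cv2.imwrite('pics/sc.png',cv2.resize(a['scene']['color'],(800,600),interpolation=cv2.INTER_CUBIC))
cv2.imwrite('pics/si.png',cv2.resize(a['side']['color'],(800,600),interpolation=cv2.INTER_CUBIC))
E
```

```text
{'time': 0.0, 'joint_pos': array([ 1.11192802,  0.47780284,  0.0223382 ,  1.55640775, -0.01148196,
        1.10930075, -0.08309084]), 'qvel': array([-1.18797041e-03, -2.74799713e-04,  3.94941747e-04,  2.36787641e-05,
        7.11569988e-04,  2.23035685e-03, -6.78009547e-05]), 'tau': array([-1.81505393e-04, -5.82846630e+01,  1.53449994e+00, -2.72603792e+01,
       -5.43032563e-02,  1.69730431e-02,  1.45030854e-04]), 'tool_pos': array([ 231.73538054, -633.37828642,  235.69829553]), 'ee_rot': array([[ 9.39094973e-01,  3.43656902e-01, -7.52270351e-04],
       [ 3.43657694e-01, -9.39093579e-01,  1.62475355e-03],
       [-1.48094483e-04, -1.78432139e-03, -9.99998397e-01]]), 'force': array([ 0.63771655,  0.14449031, -0.95511529]), 'wrist_torque': array([-0.02243438,  0.06470824, -0.02426401]), 'grip_width': 87.98965188979687}
{'fx': 400.55497922375724, 'fy': 400.55497922375724, 'cx': 257.2787327906248, 'cy': 189.06533573208353, 'rvec': array([ 2.41107409,  0.85476903, -0.26348286]), 'tvec': array([-424.1573333 , -249.25577074, 1217.7084577 ])}
{'fx': 361.1175827560622, 'fy': 361.1175827560622, 'cx': 251.61109996729724, 'cy': 186.8598831749305, 'rvec': array([ 0.88972986, -2.26012617,  1.33423937]), 'tvec': array([404.18974073, 253.2897828 , 681.61521359])}
```

View pics/sc.png

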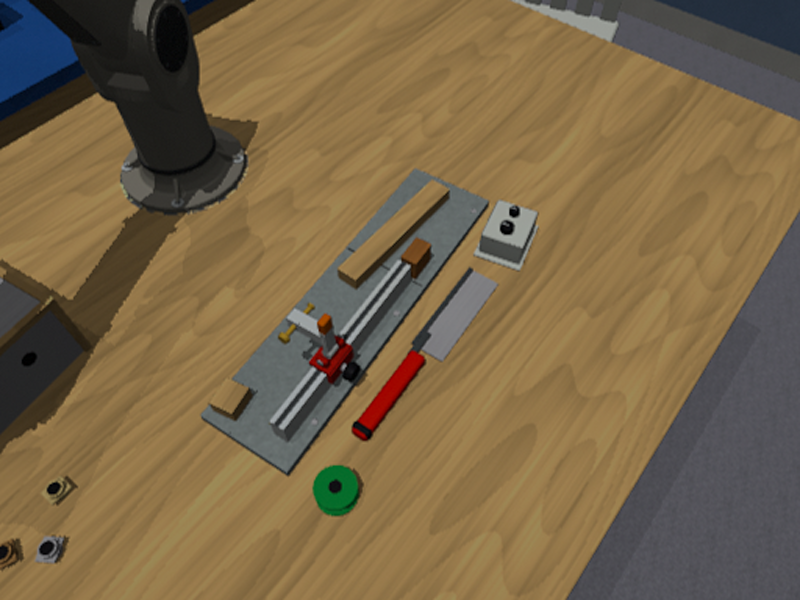

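View pics/si.png

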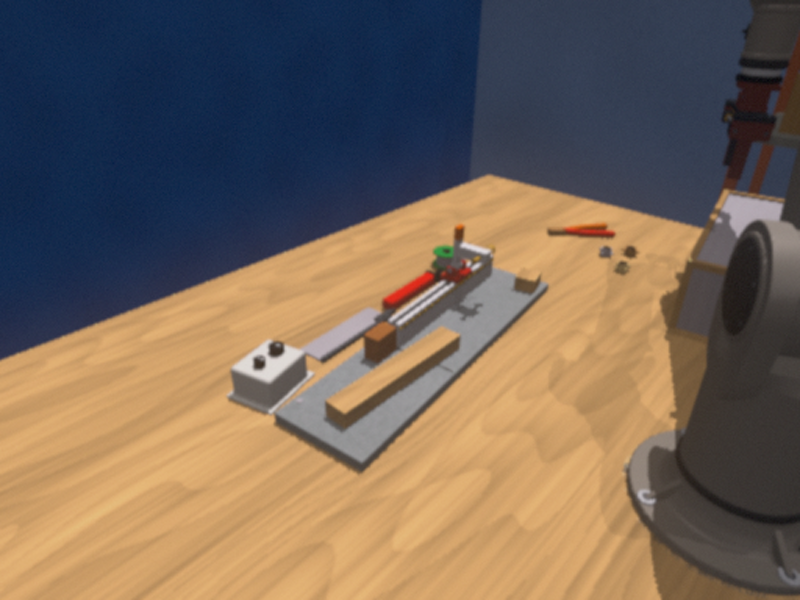

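```bash
cat > fit.py <<'E'
from h import *
import pickle
from scipy.optimize import least_squares
a=pickle.load(open('c.pkl','rb'));k=.64
sc,si=a['scene'],a['side']
obs=[(sc,(418,170),(-80,300)),(sc,(488,204),(80,300)),(sc,(289,473),(80,-300)),(sc,(203,415),(-80,-300)),(si,(362,464),(-80,300)),(si,(277,411),(80,300)),(si,(547,284),(-80,-300))]
for c,uv,b in obs: print(b,ray(c,np.array(uv)*k,18).round(1))
def W(p,q):
    R=np.array([[np.cos(p[2]),-np.sin(p[2])],[np.sin(p[2]),np.cos(p[2])]]);q=np.array(q,float)
    return np.r_[R@q[:2]+p[:2],q[2]]
f=lambda p:np.concatenate([proj(c,W(p,(*b,18)))[0]-np.array(uv)*k for c,uv,b in obs])
p0=[*np.mean([ray(sc,np.array(o[1])*k,18)[:2] for o in obs[:4]],0),0]
best=min((least_squares(f,[*p0[:2],t],loss='soft_l1') for t in np.arange(-3,3.2,.5)),key=lambda r:r.cost);p=best.x
print(p,best.fun.round(1))
np.save('board.npy',p)
Ri=np.linalg.inv(np.array([[np.cos(p[2]),-np.sin(p[2])],[np.sin(p[2]),np.cos(p[2])]]))
inB=lambda w:Ri@(w[:2]-p[:2])
for n,c,uv,z in [('strip -y near top L',sc,(338,270),46),('strip -y R',sc,(355,281),46),('strip +y',sc,(435,181),46),('strip+y R',sc,(449,191),46),('side tab top z152',si,(460,227),150),('scene tab',sc,(325,317),155),('carr blob',sc,(333,352),89),
 ('strip side -yR',si,(460,336),46),('strip side -yL',si,(443,328),46),('side+y L',si,(327,403),46),('side +y R',si,(347,412),46)]:
    w=ray(c,np.array(uv)*k,z);print(n,w.round(1),inB(w).round(1))
E
python3 fit.py
python3 - <<'E'
import cv2
a=cv2.imread('pics/scene0.png')[180:300,120:280];b=cv2.imread('pics/side0.png')[130:250,220:380]
import numpy as np
cv2.imwrite('pics/crop.png',cv2.resize(np.hstack([a,b]),None,fx=2.5*1,fy=2.5*1,interpolation=cv2.INTER_CUBIC))
E
```

```text
(-80, 300) [368.9 266.7  18. ]
(80, 300) [521.9 278.5  18. ]
(80, -300) [ 593.6 -304.8   18. ]
(-80, -300) [ 436.7 -322.3   18. ]
(-80, 300) [353.3 271.1  18. ]
(80, 300) [511.9 283.2  18. ]
(-80, -300) [ 426.  -317.9   18. ]
[ 4.74640785e+02 -1.84044170e+01  1.28576870e-01] [-2.7 -2.2  0.3 -3.2 -0.7 -0.  -2.2  0.5 -0.5 -1.5 -3.3  0.6 -0.9 -1.7]
strip -y near top L [427.3 -19.4  46. ] [-47.1   5.1]
strip -y R [463.4 -18.6  46. ] [-11.2   1.3]
strip +y [427.6 240.8  46. ] [-13.4 263.1]
strip+y R [462.1 236.8  46. ] [ 20.3 254.7]
side tab top z152 [ 545.1 -174.4  150. ] [  49.8 -163.7]
scene tab [ 529.1 -143.8  155. ] [  37.9 -131.4]
carr blob [ 543.9 -152.8   89. ] [  51.5 -142.2]
strip side -yR [414.9 -11.8  46. ] [-58.4  14.2]
strip side -yL [449.9 -11.8  46. ] [-23.6   9.7]
side+y L [447.3 244.7  46. ] [  6.6 264.5]
side +y R [414.  238.6  46. ] [-27.1 262.7]
```

View pics/crop.png

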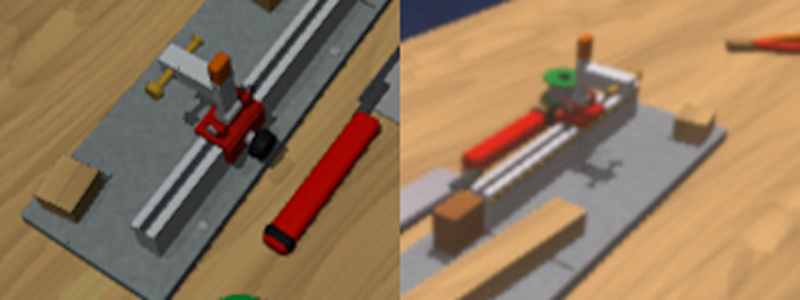

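Emit:
{"method": "servo_tool", "body": {"plan": [{"wz": 6.35}, {"wz": 6.35}, {"tx": 24, "ty": -31}, {"tx": 24, "ty": -31}, {"tx": 24, "ty": -31}, {"tx": 24, "ty": -31}, {"tx": 24, "ty": -31}, {"tx": 24, "ty": -31}]}}

```text
$.plan[0]: bad value
```

Emit:
{"method": "servo_tool", "body": {"plan": [{"tx": 24, "ty": -31}, {"tx": 24, "ty": -31}, {"tx": 24, "ty": -31}, {"tx": 24, "ty": -31}, {"tx": 24, "ty": -31}, {"tx": 24, "ty": -31}, {"tx": 10, "ty": -31}, {}]}}

```text
$.plan[0]: bad value
```

Run:
```python
from h import *
import pickle
s=manip.state();c=snap('wrist','w1.png');pickle.dump((s,c),open('w1.pkl','wb'))
print(c['tool_from_camera'],c['fx'],c['cx'],c['cy'],s['tool_pos'],s['ee_rot'],s['time'],s['force'])
cv2.imwrite('pics/w1b.png',cv2.resize(c['color'],(800,600),interpolation=cv2.INTER_CUBIC))
```

```text
[[-7.63553232e-04 -9.52781315e-01 -3.03656356e-01  8.58395542e+01]
 [ 9.99999620e-01 -5.99534966e-04 -6.33371326e-04  1.09802911e+00]
 [ 4.21411762e-04 -3.03656724e-01  9.52781411e-01 -1.48019089e+02]
 [ 0.00000000e+00  0.00000000e+00  0.00000000e+00  1.00000000e+00]] 273.310074575431 254.3548985870302 189.24424127951426 [ 231.76055363 -633.41946495  235.80221951] [[ 9.39108335e-01  3.43620596e-01 -6.48842319e-04]
 [ 3.43621192e-01 -9.39107203e-01  1.46217385e-03]
 [-1.06899445e-04 -1.59609562e-03 -9.99998721e-01]] 0.1 [ 0.03779556  0.2278523  -0.19955847]
```

View pics/w1b.png

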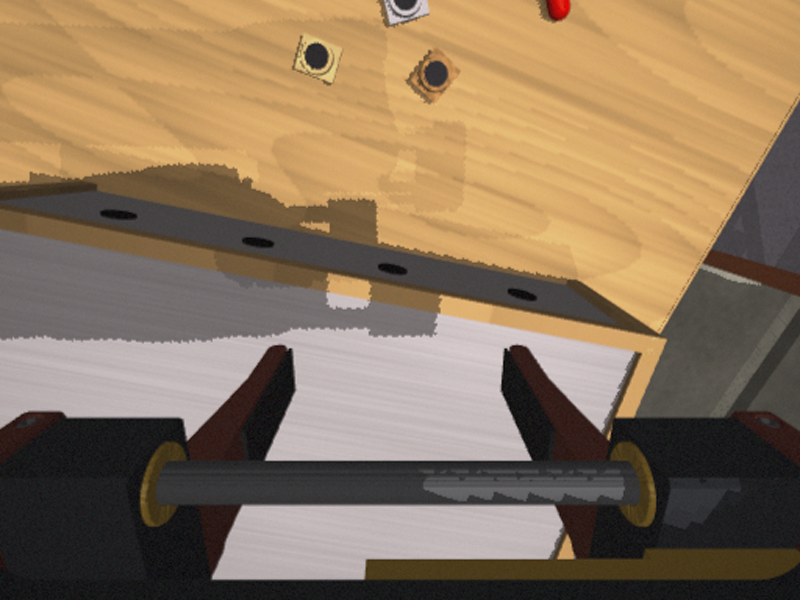

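Emit:
{"method": "servo_tool", "body": {"plan": [{"tx": 0, "ty": 0, "tz": 0, "wx": 0, "wy": 0, "wz": 6.35, "grip": 87}, {"tx": 0, "ty": 0, "tz": 0, "wx": 0, "wy": 0, "wz": 6.35, "grip": 87}, {"tx": 24, "ty": -31, "tz": 0, "wx": 0, "wy": 0, "wz": 0, "grip": 87}, {"tx": 24, "ty": -31, "tz": 0, "wx": 0, "wy": 0, "wz": 0, "grip": 87}, {"tx": 24, "ty": -31, "tz": 0, "wx": 0, "wy": 0, "wz": 0, "grip": 87}, {"tx": 24, "ty": -31, "tz": 0, "wx": 0, "wy": 0, "wz": 0, "grip": 87}, {"tx": 24, "ty": -31, "tz": 0, "wx": 0, "wy": 0, "wz": 0, "grip": 87}, {"tx": 24, "ty": -31, "tz": 0, "wx": 0, "wy": 0, "wz": 0, "grip": 87}]}}

```text
time: 0.82
tool_pos: [347.9, -432.2, 231.6]
ee_rot: [[0.995, 0.099, -0.008], [0.099, -0.995, 0.001], [-0.008, -0.001, -1.0]]
force: [0.1, 0.4, 0.5]
grip_width: 86.9
```

Emit:
{"method": "servo_tool", "body": {"plan": [{"tx": 24, "ty": -31, "tz": 0, "wx": 0, "wy": 0, "wz": 0, "grip": 87}, {"tx": 24, "ty": -31, "tz": 0, "wx": 0, "wy": 0, "wz": 0, "grip": 87}, {"tx": 24, "ty": -31, "tz": 0, "wx": 0, "wy": 0, "wz": 0, "grip": 87}, {"tx": 24, "ty": -31, "tz": 0, "wx": 0, "wy": 0, "wz": 0, "grip": 87}, {"tx": 24, "ty": -31, "tz": 0, "wx": 0, "wy": 0, "wz": 0, "grip": 87}, {"tx": 24, "ty": -31, "tz": 0, "wx": 0, "wy": 0, "wz": 0, "grip": 87}, {"tx": 0, "ty": -31, "tz": 0, "wx": 0, "wy": 0, "wz": 0, "grip": 87}, {"tx": 0, "ty": 0, "tz": 0, "wx": 0, "wy": 0, "wz": 0, "grip": 87}]}}

```text
time: 1.48
tool_pos: [477.0, -180.5, 230.4]
ee_rot: [[0.994, 0.11, -0.007], [0.11, -0.994, 0.004], [-0.006, -0.004, -1.0]]
force: [-0.7, -0.1, 0.3]
grip_width: 87.2
```

```bash
cat > w.py <<'E'
import sys;from h import *
import pickle
n=sys.argv[1]
s=manip.state();c=snap('wrist',n+'.png');pickle.dump((s,c),open(n+'.pkl','wb'))
print(s['tool_pos'],s['ee_rot'],s['time'],s['force'])
cv2.imwrite('pics/'+n+'b.png',cv2.resize(c['color'],(800,600),interpolation=cv2.INTER_CUBIC))
E
python3 w.py w2
```

```text
[ 477.01724814 -180.48444172  230.43627877] [[ 0.99391641  0.10993815 -0.00661612]
 [ 0.10996413 -0.99392867  0.00369957]
 [-0.00616922 -0.0044046  -0.99997127]] 1.4833 [-0.71986196 -0.12218869  0.33549366]
```

View pics/w2b.png

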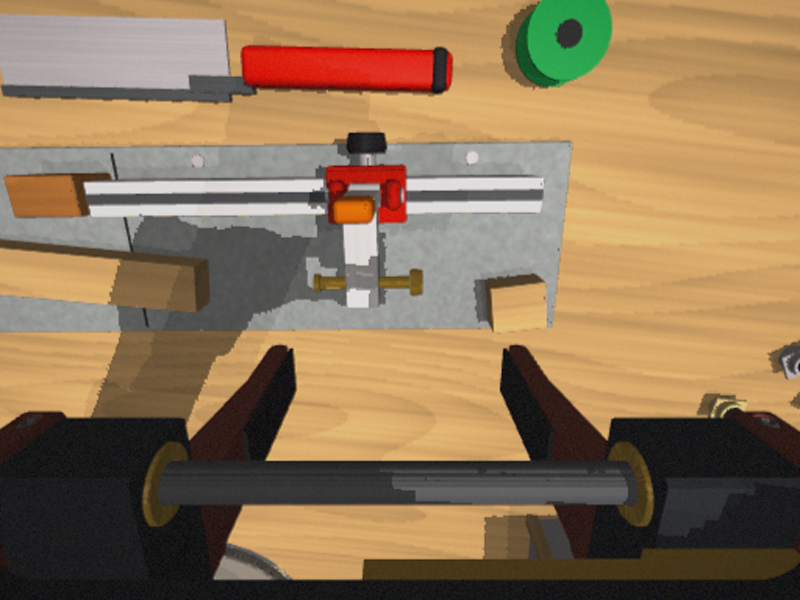

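```bash
cat > fit2.py <<'E'
from h import *
import pickle
from scipy.optimize import least_squares
s,c=pickle.load(open('w2.pkl','rb'));k=.64
obs=[((572,142),(80,-300,18)),((553,327),(-80,-300,18)),((543,213),(30,-265,63)),((543,178),(55,-265,63)),((85,217),(30,65,63)),((86,181),(55,65,63))]
rot=lambda t:np.array([[np.cos(t),-np.sin(t)],[np.sin(t),np.cos(t)]])
def f(p):
    return np.concatenate([rot(p[2])@np.array(b[:2])+p[:2]-wray(c,s,np.array(uv)*k,b[2])[:2] for uv,b in obs])
r=least_squares(f,[474,-18,.12],loss='soft_l1');p=r.x;np.save('board.npy',p)
print(p,r.fun.round(1))
for n,uv,z in [('tab1.6',(353,200),153),('tab1.95',(353,200),147+6),('carL',(327,170),89),('carR',(407,170),89),('carLf',(327,221),89),('legL',(346,265),110),('legR',(378,265),110),('strip1',(195,259),46),('strip2',(193,309),46)]:
    w=wray(c,s,np.array(uv)*k,z);print(n,w.round(1),(rot(-p[2])@(w[:2]-p[:2])).round(1))
R=np.array(s['ee_rot']);print(np.degrees(np.arctan2(R[1,0],R[0,0])),np.degrees(p[2]))
E
python3 fit2.py
```

```text
[ 4.74895627e+02 -1.90225405e+01  1.19251274e-01] [ 0.6 -0.7 -1.7  0.2  0.   1.7  0.7 -0.5  0.5 -3.7 -0.8  3. ]
tab1.6 [ 539.8 -150.6  153. ] [  48.8 -138.4]
tab1.95 [ 539.8 -150.6  153. ] [  48.8 -138.4]
carL [ 550.2 -126.2   89. ] [  62.  -115.4]
carR [ 555.9 -177.9   89. ] [  61.5 -167.4]
carLf [ 517.3 -128.1   89. ] [  29.1 -113.4]
legL [ 493.7 -145.2  110. ] [   3.7 -127.5]
legR [ 496.  -165.7  110. ] [   3.5 -148.1]
strip1 [468.7 -18.6  46. ] [-6.1  1.1]
strip2 [425.7 -15.4  46. ] [-48.4   9.4]
6.31336872234756 6.8325947125046795
```

Emit:
{"method": "servo_tool", "body": {"plan": [{"tx": 33, "ty": -11, "tz": 0, "wx": 0, "wy": 0, "wz": -0.5, "grip": 60}, {"tx": 33, "ty": -11, "tz": 0, "wx": 0, "wy": 0, "wz": 0, "grip": 60}, {"tx": 0, "ty": 0, "tz": 20, "wx": 0, "wy": 0, "wz": 0, "grip": 60}, {"tx": 0, "ty": 0, "tz": 20, "wx": 0, "wy": 0, "wz": 0, "grip": 60}, {"tx": 0, "ty": 0, "tz": 0, "wx": 0, "wy": 0, "wz": 0, "grip": 60}]}}

```text
time: 1.95
tool_pos: [542.1, -158.7, 189.7]
ee_rot: [[0.994, 0.111, -0.004], [0.111, -0.994, -0.002], [-0.004, 0.001, -1.0]]
force: [-0.6, -0.1, -1.0]
grip_width: 60.6
```

```bash
cat > st.py <<'E'
from h import *
p=np.load('board.npy');R=np.array([[np.cos(p[2]),np.sin(p[2])],[-np.sin(p[2]),np.cos(p[2])]])
s=manip.state();e=np.array(s['ee_rot'])
print('t',s['time'],'board xy',(R@(s['tool_pos'][:2]-p[:2])).round(1),'z',round(s['tool_pos'][2],1),'yawerr',round(np.degrees(np.arctan2(e[1,0],e[0,0])-p[2]),2),'tilt',e[:2,2].round(4),'Fboard',(R@s['force'][:2]).round(2),s['force'][2].round(2),'g',round(s['grip_width'],1))
E
python3 st.py; python3 w.py w3
```

```text
t 1.95 board xy [  50.1 -146.7] z 189.7 yawerr -0.43 tilt [-0.0039 -0.0015] Fboard [-0.65 -0.03] -1.0 g 60.6
[ 542.05537978 -158.73885933  189.71541335] [[ 0.99376031  0.1114689  -0.00389107]
 [ 0.11146376 -0.99376735 -0.00151421]
 [-0.00403561  0.00107105 -0.99999128]] 1.95 [-0.64089721 -0.10783288 -1.00317568]
```

View pics/w3b.png

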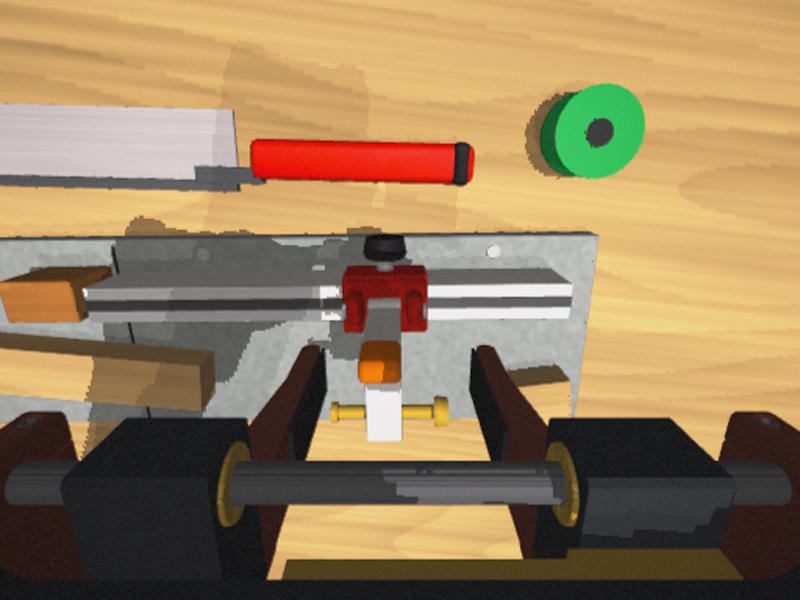

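Run:
```python
from h import *
import pickle
s,c=pickle.load(open('w3.pkl','rb'));p=np.load('board.npy');R=np.array([[np.cos(p[2]),np.sin(p[2])],[-np.sin(p[2]),np.cos(p[2])]])
for uv,z in [((380,341),165),((380,360),165),((380,382),165),((360,360),165),((400,360),165),((343,270),89),((427,270),89),((384,441),115)]:
    w=wray(c,s,np.array(uv)*.64,z);print(uv,z,(R@(w[:2]-p[:2])).round(1))
```

```text
(380, 341) 165 [  60.1 -139.7]
(380, 360) 165 [  50.9 -139.5]
(380, 382) 165 [  39.9 -139.2]
(360, 360) 165 [  51.  -130.6]
(400, 360) 165 [  50.8 -148.4]
(343, 270) 89 [  72.9 -114.8]
(427, 270) 89 [  72.4 -165.2]
(384, 441) 115 [ -29.  -138.3]
```

Emit:
{"method": "servo_tool", "body": {"plan": [{"tx": 0, "ty": -7, "tz": 0, "wx": 0, "wy": 0, "wz": -0.4, "grip": 60}, {"tx": 0, "ty": 0, "tz": 15, "wx": 0, "wy": 0, "wz": 0, "grip": 50}, {"tx": 0, "ty": 0, "tz": 15, "wx": 0, "wy": 0, "wz": 0, "grip": 45}, {"tx": 0, "ty": 0, "tz": 10, "wx": 0, "wy": 0, "wz": 0, "grip": 40}, {"tx": 0, "ty": 0, "tz": 0, "wx": 0, "wy": 0, "wz": 0, "grip": 36}]}}

```text
time: 2.42
tool_pos: [541.9, -156.7, 155.4]
ee_rot: [[0.994, 0.112, 0.003], [0.112, -0.994, -0.006], [0.002, 0.006, -1.0]]
force: [0.8, -0.6, 0.2]
grip_width: 37.6
```

```bash
python3 st.py
```

```text
t 2.4167 board xy [  50.2 -144.7] z 155.4 yawerr -0.41 tilt [ 0.003  -0.0055] Fboard [ 0.7  -0.72] 0.21 g 37.6
```

Emit:
{"method": "servo_tool", "body": {"plan": [{"tx": 0, "ty": -5, "tz": 8, "wx": 0, "wy": 0, "wz": 0, "grip": 36}, {"tx": 0, "ty": -4, "tz": 8, "wx": 0, "wy": 0, "wz": 0, "grip": 36}, {"tx": 0, "ty": -2, "tz": 3, "wx": 0, "wy": 0, "wz": 0, "grip": 36}, {"tx": 0, "ty": 0, "tz": 0, "wx": 0, "wy": 0, "wz": 0, "grip": 36}]}}

```text
time: 2.75
tool_pos: [541.5, -145.7, 137.4]
ee_rot: [[0.994, 0.11, 0.006], [0.11, -0.994, -0.006], [0.005, 0.007, -1.0]]
force: [-0.3, -0.4, 0.2]
grip_width: 35.9
```

```bash
python3 st.py
```

```text
t 2.75 board xy [  51.  -133.7] z 137.4 yawerr -0.5 tilt [ 0.0062 -0.0065] Fboard [-0.33 -0.33] 0.22 g 35.9
```

Emit:
{"method": "servo_tool", "body": {"plan": [{"tx": 0, "ty": 5, "tz": -8, "wx": 0, "wy": 0, "wz": -0.5, "grip": 36}, {"tx": 0, "ty": 0, "tz": 0, "wx": 0, "wy": 0, "wz": 0, "grip": 36}, {"tx": 0, "ty": 0, "tz": 0, "wx": 0, "wy": 0, "wz": 0, "grip": 36}]}}

```text
time: 3.0
tool_pos: [542.4, -150.6, 146.7]
ee_rot: [[0.993, 0.121, 0.007], [0.121, -0.993, -0.007], [0.006, 0.007, -1.0]]
force: [-0.7, 1.3, 0.0]
grip_width: 36.0
```

```bash
python3 st.py
```

```text
t 3.0 board xy [  51.3 -138.6] z 146.7 yawerr 0.13 tilt [ 0.0066 -0.0066] Fboard [-0.59  1.36] 0.02 g 36.0
```

Emit:
{"method": "servo_tool", "body": {"plan": [{"tx": 0, "ty": 0.5, "tz": 0, "wx": 0, "wy": 0, "wz": 0, "grip": 24}, {"tx": 0, "ty": 0, "tz": 0, "wx": 0, "wy": 0, "wz": 0, "grip": 20}, {"tx": 0, "ty": 0, "tz": 0, "wx": 0, "wy": 0, "wz": 0, "grip": 18}, {"tx": 0, "ty": 0, "tz": 0, "wx": 0, "wy": 0, "wz": 0, "grip": 18}], "force": 6}}

```text
time: 3.33
tool_pos: [542.9, -150.0, 147.8]
ee_rot: [[0.993, 0.121, 0.008], [0.121, -0.993, -0.005], [0.007, 0.006, -1.0]]
force: [-0.2, -2.1, -0.7]
grip_width: 20.1
```

```bash
python3 st.py
```

```text
t 3.3333 board xy [  52.  -138.1] z 147.8 yawerr 0.1 tilt [ 0.0079 -0.0047] Fboard [-0.4  -2.04] -0.7 g 20.1
```

Emit:
{"method": "servo_tool", "body": {"plan": [{"tx": -13, "ty": 0, "tz": 0, "wx": 0, "wy": 0, "wz": 0, "grip": 18}, {"tx": -13, "ty": 0, "tz": 2.5, "wx": 0, "wy": 0, "wz": 0, "grip": 18}, {"tx": -12, "ty": 0, "tz": 5, "wx": 0, "wy": 0, "wz": 0, "grip": 18}, {"tx": -11, "ty": 0, "tz": 7, "wx": 0, "wy": 0, "wz": 0, "grip": 18}]}}

```text
time: 3.67
tool_pos: [501.9, -155.0, 135.8]
ee_rot: [[0.992, 0.123, 0.024], [0.123, -0.992, -0.005], [0.024, 0.008, -1.0]]
force: [1.9, 0.6, 4.7]
grip_width: 19.8
```

```bash
python3 st.py
```

```text
t 3.6667 board xy [  10.6 -138.3] z 135.8 yawerr 0.25 tilt [ 0.0243 -0.005 ] Fboard [1.95 0.37] 4.75 g 19.8
```

Emit:
{"method": "servo_tool", "body": {"plan": [{"tx": -12, "ty": 0, "tz": 7, "wx": 0, "wy": 0, "wz": 0, "grip": 18}, {"tx": -10, "ty": 0, "tz": 9, "wx": 0, "wy": 0, "wz": 0, "grip": 18}, {"tx": -7, "ty": 0, "tz": 11, "wx": 0, "wy": 0, "wz": 0, "grip": 18}, {"tx": -4, "ty": 0, "tz": 12, "wx": 0, "wy": 0, "wz": 0, "grip": 18}]}}

```text
time: 4.0
tool_pos: [474.5, -158.5, 98.6]
ee_rot: [[0.991, 0.124, 0.039], [0.125, -0.992, -0.005], [0.038, 0.01, -0.999]]
force: [-1.1, 1.3, 2.9]
grip_width: 20.1
```

```bash
python3 st.py
```

```text
t 4.0 board xy [ -17.  -138.4] z 98.6 yawerr 0.34 tilt [ 0.0386 -0.0055] Fboard [-0.93  1.4 ] 2.95 g 20.1
```

Emit:
{"method": "servo_tool", "body": {"plan": [{"tx": -3, "ty": 0, "tz": 9, "wx": 0, "wy": -1, "wz": 0, "grip": 18}, {"tx": -1.5, "ty": 0, "tz": 9, "wx": 0, "wy": -1, "wz": 0, "grip": 18}, {"tx": 0, "ty": 0, "tz": 4, "wx": 0, "wy": 0, "wz": 0, "grip": 18}, {"tx": 0, "ty": 0, "tz": 4, "wx": 0, "wy": 0, "wz": 0, "grip": 18}]}}

```text
time: 4.33
tool_pos: [471.9, -158.9, 71.7]
ee_rot: [[0.992, 0.125, 0.002], [0.125, -0.992, -0.011], [0.001, 0.011, -1.0]]
force: [-1.8, 1.7, 9.0]
grip_width: 20.1
```

```bash
python3 st.py
```

```text
t 4.3333 board xy [ -19.6 -138.6] z 71.7 yawerr 0.32 tilt [ 0.0023 -0.0106] Fboard [-1.55  1.9 ] 8.97 g 20.1
```

Emit:
{"method": "servo_tool", "body": {"plan": [{"tx": 0, "ty": 0, "tz": 0, "wx": 0, "wy": 0, "wz": 0, "grip": 40}, {"tx": 0, "ty": 0, "tz": 0, "wx": 0, "wy": 0, "wz": 0, "grip": 44}, {"tx": 0, "ty": 0, "tz": -20, "wx": 0, "wy": 0, "wz": 0, "grip": 44}, {"tx": 0, "ty": 0, "tz": -40, "wx": 0, "wy": 0, "wz": 0, "grip": 87}, {"tx": 0, "ty": 0, "tz": -40, "wx": 0, "wy": 0, "wz": 0, "grip": 87}, {"tx": 0, "ty": -30, "tz": -30, "wx": 0, "wy": 0, "wz": 0, "grip": 87}, {"tx": 0, "ty": -40, "tz": 0, "wx": 0, "wy": 0, "wz": 0, "grip": 87}, {"tx": 0, "ty": -40, "tz": 0, "wx": 0, "wy": 0, "wz": 0, "grip": 87}]}}

```text
time: 5.0
tool_pos: [459.0, -55.7, 203.0]
ee_rot: [[0.994, 0.108, -0.008], [0.108, -0.994, -0.013], [-0.009, 0.012, -1.0]]
force: [0.5, 0.7, -0.6]
grip_width: 69.6
```

Emit:
{"method": "servo_tool", "body": {"plan": [{"tx": 0, "ty": -40, "tz": 0, "wx": 0, "wy": 0, "wz": 0, "grip": 87}, {"tx": 0, "ty": -40, "tz": 0, "wx": 0, "wy": 0, "wz": 0, "grip": 87}, {"tx": 0, "ty": 0, "tz": 0, "wx": 0, "wy": 0, "wz": 7, "grip": 87}, {"tx": 0, "ty": 0, "tz": 0, "wx": 0, "wy": 0, "wz": 7, "grip": 87}, {"tx": 0, "ty": 0, "tz": 0, "wx": 0, "wy": 0, "wz": 7, "grip": 87}, {"tx": 0, "ty": 0, "tz": 0, "wx": 0, "wy": 0, "wz": 7, "grip": 87}, {"tx": 0, "ty": 0, "tz": 0, "wx": 0, "wy": 0, "wz": 7, "grip": 87}, {"tx": 0, "ty": 0, "tz": 0, "wx": 0, "wy": 0, "wz": 7, "grip": 87}]}}

```text
time: 5.67
tool_pos: [450.1, 36.5, 205.3]
ee_rot: [[0.805, -0.593, -0.004], [-0.593, -0.805, -0.014], [0.005, 0.013, -1.0]]
force: [0.7, 0.1, 0.2]
grip_width: 86.7
```

Emit:
{"method": "servo_tool", "body": {"plan": [{"tx": 0, "ty": 0, "tz": 0, "wx": 0, "wy": 0, "wz": 7, "grip": 87}, {"tx": 0, "ty": 0, "tz": 0, "wx": 0, "wy": 0, "wz": 7, "grip": 87}, {"tx": 0, "ty": 0, "tz": 0, "wx": 0, "wy": 0, "wz": 7, "grip": 87}, {"tx": 0, "ty": 0, "tz": 0, "wx": 0, "wy": 0, "wz": 7, "grip": 87}, {"tx": 0, "ty": 0, "tz": 0, "wx": 0, "wy": 0, "wz": 7, "grip": 87}, {"tx": 0, "ty": 0, "tz": 0, "wx": 0, "wy": 0, "wz": 7, "grip": 87}, {"tx": 0, "ty": 0, "tz": 0, "wx": 0, "wy": 0, "wz": 6, "grip": 87}, {"tx": 0, "ty": 0, "tz": 0, "wx": 0, "wy": 0, "wz": 0, "grip": 87}]}}

```text
time: 6.33
tool_pos: [449.3, 32.4, 199.7]
ee_rot: [[0.33, -0.944, -0.022], [-0.944, -0.329, -0.022], [0.014, 0.028, -1.0]]
force: [0.1, 0.3, -0.0]
grip_width: 86.6
```

```bash
python3 st.py; python3 w.py w4
```

```text
t 6.3333 board xy [-19.3  54.1] z 199.7 yawerr -77.59 tilt [-0.0217 -0.0222] Fboard [0.1  0.32] -0.04 g 86.6
[449.31956133  32.43493748 199.72794459] [[ 0.32950987 -0.94390356 -0.02166358]
 [-0.94405157 -0.32905315 -0.02215092]
 [ 0.01377987  0.02775048 -0.9995199 ]] 6.3333 [ 0.05960534  0.32949164 -0.03892528]
```

View pics/w4b.png

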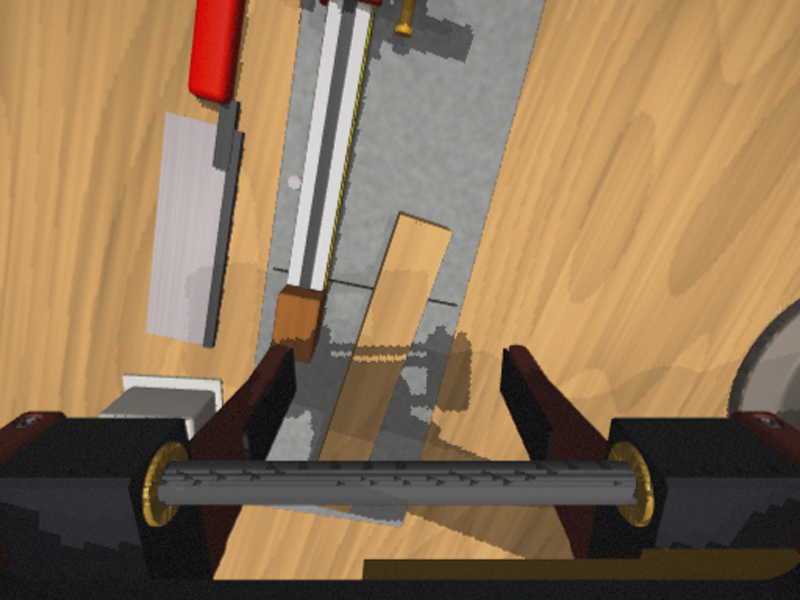

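Run:
```python
from h import *
import pickle
s,c=pickle.load(open('w4.pkl','rb'));p=np.load('board.npy');R=np.array([[np.cos(p[2]),np.sin(p[2])],[-np.sin(p[2]),np.cos(p[2])]])
for n,uv,z in [('c+x',(402,213),46),('c-x',(451,231),46),('L',(325,440),46),('Rr',(383,440),46),('fence30',(375,20),63),('fence y65 x30',(326,290),63),('kerf',(455,304),18),('screwhead',(402,36),35),('screw left',(394,36),35),('scr right',(411,36),35)]:
    w=wray(c,s,np.array(uv)*.64,z);print(n,w.round(1),(R@(w[:2]-p[:2])).round(1))
```

```text
c+x [461.  -17.8  46. ] [-13.6   2.8]
c-x [423.9 -17.3  46. ] [-50.5   7.8]
L [459.8 176.7  46. ] [  8.3 196.1]
Rr [414.5 161.9  46. ] [-38.4 186.8]
fence30 [ 514.  -119.2   63. ] [  26.9 -104.1]
fence y65 x30 [494.6  47.6  63. ] [27.5 63.8]
kerf [393.7  39.8  18. ] [-73.6  68.1]
screwhead [ 497.8 -123.8   35. ] [  10.3 -106.8]
screw left [ 502.7 -122.1   35. ] [  15.3 -105.6]
scr right [ 492.3 -125.8   35. ] [   4.6 -108. ]
```

Emit:
{"method": "servo_tool", "body": {"plan": [{"tx": 0, "ty": 0, "tz": 0, "wx": 1.6, "wy": -0.8, "wz": 6.5, "grip": 70}, {"tx": 0, "ty": 0, "tz": 0, "wx": 0, "wy": 0, "wz": 6.5, "grip": 56}, {"tx": 0, "ty": 0, "tz": 0, "wx": 0, "wy": 0, "wz": 6, "grip": 56}, {"tx": -25, "ty": 3, "tz": 0, "wx": 0, "wy": 0, "wz": 0, "grip": 56}, {"tx": -25, "ty": 3, "tz": 0, "wx": 0, "wy": 0, "wz": 0, "grip": 56}, {"tx": -25, "ty": 1, "tz": 0, "wx": 0, "wy": 0, "wz": 0, "grip": 56}, {"tx": 0, "ty": 0, "tz": 0, "wx": 0, "wy": 0, "wz": 0, "grip": 56}, {"tx": 0, "ty": 0, "tz": 0, "wx": 0, "wy": 0, "wz": 0, "grip": 56}]}}

```text
time: 7.05
tool_pos: [428.9, 103.7, 193.4]
ee_rot: [[0.161, -0.986, -0.031], [-0.987, -0.161, -0.011], [0.006, 0.032, -0.999]]
force: [0.5, -1.0, 0.1]
grip_width: 55.7
```

```bash
python3 st.py
```

```text
t 7.05 board xy [-31.1 127.3] z 193.4 yawerr -87.57 tilt [-0.031  -0.0113] Fboard [ 0.34 -1.08] 0.1 g 55.7
```

Emit:
{"method": "servo_tool", "body": {"plan": [{"tx": 0, "ty": 0, "tz": 0, "wx": 1.8, "wy": -0.3, "wz": 7, "grip": 56}, {"tx": 0, "ty": 0, "tz": 0, "wx": 0.5, "wy": 0, "wz": 4, "grip": 56}, {"tx": -5, "ty": -8, "tz": 25, "wx": 0, "wy": 0, "wz": 0, "grip": 56}, {"tx": -5, "ty": -6, "tz": 25, "wx": 0, "wy": 0, "wz": 0, "grip": 56}, {"tx": 0, "ty": 0, "tz": 0, "wx": 0, "wy": 0, "wz": 0, "grip": 56}, {"tx": 0, "ty": 0, "tz": 0, "wx": 0, "wy": 0, "wz": 0, "grip": 56}]}}

```text
time: 7.55
tool_pos: [444.0, 110.8, 138.1]
ee_rot: [[-0.034, -0.999, -0.004], [-0.999, 0.034, 0.001], [-0.001, 0.004, -1.0]]
force: [-0.0, -0.2, 1.1]
grip_width: 55.8
```

```bash
python3 st.py
```

```text
t 7.55 board xy [-15.2 132.6] z 138.1 yawerr -98.77 tilt [-0.0036  0.0009] Fboard [-0.05 -0.23] 1.12 g 55.8
```

Emit:
{"method": "servo_tool", "body": {"plan": [{"tx": 0, "ty": 2, "tz": 0, "wx": 0, "wy": 0, "wz": -2, "grip": 56}, {"tx": 0, "ty": 0, "tz": 30, "wx": 0, "wy": 0, "wz": 0, "grip": 56}, {"tx": 0, "ty": 0, "tz": 30, "wx": 0, "wy": 0, "wz": 0, "grip": 56}, {"tx": 0, "ty": 0, "tz": 0, "wx": 0, "wy": 0, "wz": 0, "grip": 56}, {"tx": 0, "ty": 0, "tz": 0, "wx": 0, "wy": 0, "wz": 0, "grip": 56}]}}

```text
time: 7.97
tool_pos: [444.2, 106.4, 80.7]
ee_rot: [[-0.004, -1.0, -0.005], [-1.0, 0.004, 0.008], [-0.008, 0.005, -1.0]]
force: [0.7, 0.6, 0.7]
grip_width: 56.0
```

```bash
python3 st.py;python3 w.py w5
```

```text
t 7.9667 board xy [-15.6 128.2] z 80.7 yawerr -97.06 tilt [-0.005   0.0077] Fboard [0.8  0.51] 0.66 g 56.0
[444.15554982 106.41653336  80.71370382] [[-0.00391344 -0.99997977 -0.00501344]
 [-0.99996268  0.00387466  0.00772241]
 [-0.00770283  0.00504348 -0.99995761]] 7.9667 [0.73082229 0.59876253 0.65905565]
```

View pics/w5b.png

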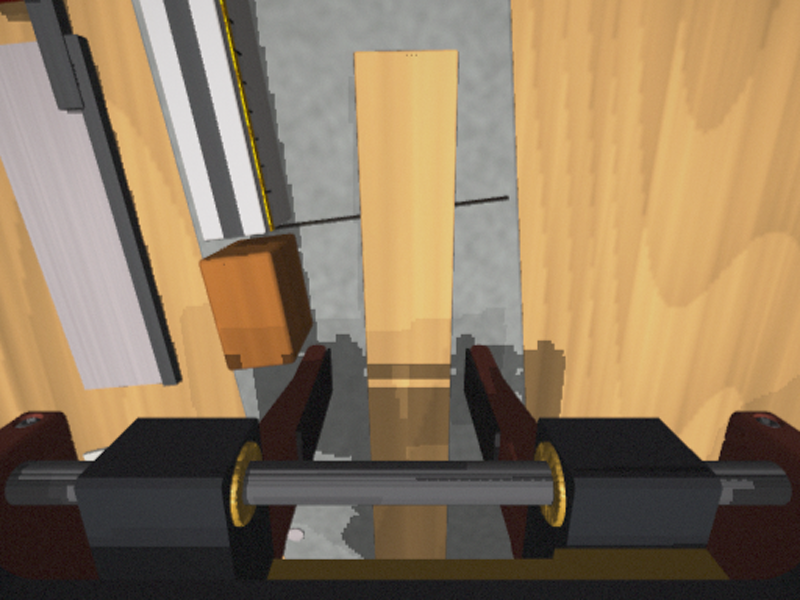

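Emit:
{"method": "servo_tool", "body": {"plan": [{"tx": -5, "ty": 2.5, "tz": 0, "wx": 0, "wy": 0, "wz": 0, "grip": 54}, {"tx": -2, "ty": 0, "tz": 18, "wx": 0, "wy": 0, "wz": 0, "grip": 54}, {"tx": 0, "ty": 0, "tz": 18, "wx": 0, "wy": 0, "wz": 0, "grip": 54}, {"tx": 0, "ty": 0, "tz": 4, "wx": 0, "wy": 0, "wz": 0, "grip": 54}, {"tx": 0, "ty": 0, "tz": 0, "wx": 0, "wy": 0, "wz": 0, "grip": 54}]}}

```text
time: 8.43
tool_pos: [445.9, 116.0, 47.3]
ee_rot: [[-0.005, -1.0, 0.004], [-1.0, 0.005, 0.014], [-0.014, -0.004, -1.0]]
force: [0.4, -0.2, 0.2]
grip_width: 53.9
```

```bash
python3 st.py
```

```text
t 8.4333 board xy [-12.8 137.6] z 47.3 yawerr -97.09 tilt [0.0045 0.0142] Fboard [ 0.36 -0.22] 0.22 g 53.9
```

Emit:
{"method": "servo_tool", "body": {"plan": [{"tx": 0, "ty": 2, "tz": 9, "wx": 0, "wy": 0.5, "wz": 0, "grip": 54}, {"tx": 0, "ty": 0, "tz": 0, "wx": 0, "wy": 0, "wz": 0, "grip": 46}, {"tx": 0, "ty": 0, "tz": 0, "wx": 0, "wy": 0, "wz": 0, "grip": 40}, {"tx": 0, "ty": 0, "tz": 0, "wx": 0, "wy": 0, "wz": 0, "grip": 36}, {"tx": 0, "ty": 0, "tz": 0, "wx": 0, "wy": 0, "wz": 0, "grip": 36}], "force": 12}}

```text
time: 8.85
tool_pos: [444.3, 117.3, 40.6]
ee_rot: [[-0.003, -1.0, 0.006], [-1.0, 0.003, 0.006], [-0.006, -0.006, -1.0]]
force: [0.0, 0.3, -2.2]
grip_width: 39.9
```

```bash
python3 st.py
```

```text
t 8.85 board xy [-14.2 139. ] z 40.6 yawerr -97.01 tilt [0.0063 0.0064] Fboard [0.04 0.27] -2.24 g 39.9
```

Emit:
{"method": "servo_tool", "body": {"plan": [{"tx": 0, "ty": 0, "tz": 0, "wx": 0, "wy": 0, "wz": -4, "grip": 36}, {"tx": 0, "ty": 0, "tz": 0, "wx": 0, "wy": 0, "wz": -4, "grip": 36}, {"tx": 0, "ty": 0, "tz": 0, "wx": 0, "wy": 0, "wz": 0, "grip": 36}, {"tx": 20, "ty": 0, "tz": 0, "wx": 0, "wy": 0, "wz": 0, "grip": 36}, {"tx": 20, "ty": 0, "tz": 0, "wx": 0, "wy": 0, "wz": 0, "grip": 36}, {"tx": 0, "ty": 0, "tz": 0, "wx": 0, "wy": 0, "wz": 0, "grip": 36}]}}

```text
time: 9.35
tool_pos: [450.9, 78.1, 41.1]
ee_rot: [[0.14, -0.99, 0.008], [-0.99, -0.139, 0.007], [-0.005, -0.009, -1.0]]
force: [0.2, -0.2, -2.7]
grip_width: 39.8
```

```bash
python3 st.py
```

```text
t 9.35 board xy [-12.3  99.2] z 41.1 yawerr -88.81 tilt [0.0081 0.0066] Fboard [ 0.17 -0.25] -2.69 g 39.8
```

Emit:
{"method": "servo_tool", "body": {"plan": [{"tx": 18, "ty": 1, "tz": 0, "wx": 0, "wy": 0, "wz": 1.2, "grip": 36}, {"tx": 18, "ty": 0, "tz": 0, "wx": 0, "wy": 0, "wz": 0, "grip": 36}, {"tx": 15, "ty": 0, "tz": 0, "wx": 0, "wy": 0, "wz": 0, "grip": 36}, {"tx": 0, "ty": 0, "tz": 0, "wx": 0, "wy": 0, "wz": 0, "grip": 36}, {"tx": 0, "ty": 0, "tz": 0, "wx": 0, "wy": 0, "wz": 0, "grip": 36}]}}

```text
time: 9.77
tool_pos: [457.0, 26.9, 40.9]
ee_rot: [[0.108, -0.994, 0.008], [-0.994, -0.108, 0.008], [-0.007, -0.009, -1.0]]
force: [0.1, -0.2, -2.1]
grip_width: 40.0
```

```bash
python3 st.py; python3 w.py w6
```

```text
t 9.7667 board xy [-12.4  47.7] z 40.9 yawerr -90.63 tilt [0.0083 0.0081] Fboard [ 0.04 -0.25] -2.1 g 40.0
[456.95448084  26.85869979  40.91752425] [[ 0.10812568 -0.99410221  0.00834428]
 [-0.99411186 -0.10805914  0.00805123]
 [-0.00710207 -0.00916569 -0.99993277]] 9.7667 [ 0.06669085 -0.24405937 -2.0959253 ]
```

View pics/w6b.png

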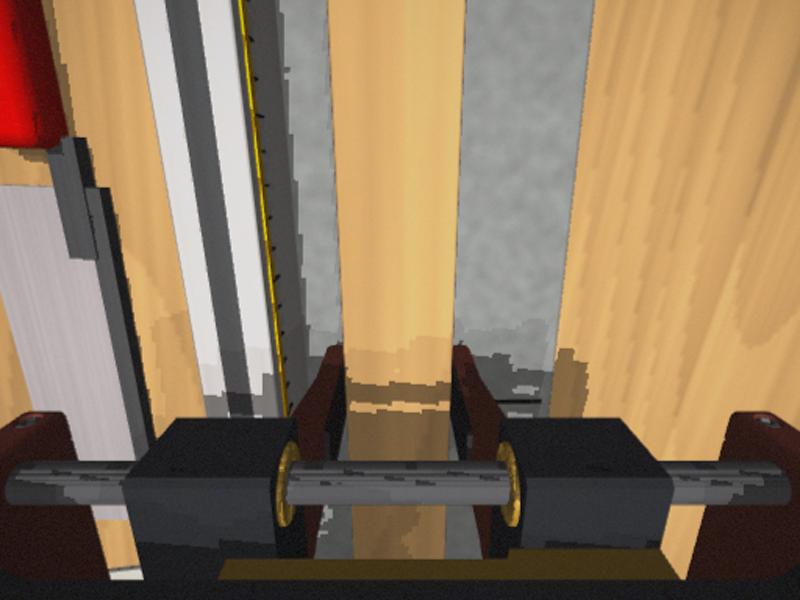

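Emit:
{"method": "servo_tool", "body": {"plan": [{"tx": 0, "ty": -5, "tz": 0, "wx": 0, "wy": 0, "wz": -0.6, "grip": 36}, {"tx": 0, "ty": 0, "tz": 0, "wx": 0, "wy": 0, "wz": 0, "grip": 36}, {"tx": 0, "ty": 0, "tz": 0, "wx": 0, "wy": 0, "wz": 0, "grip": 36}]}}

```text
time: 10.07
tool_pos: [462.3, 30.2, 40.8]
ee_rot: [[0.122, -0.992, 0.008], [-0.992, -0.122, 0.009], [-0.008, -0.009, -1.0]]
force: [0.3, -0.2, -3.3]
grip_width: 39.8
```

```bash
python3 st.py
```

```text
t 10.0667 board xy [-6.7 50.4] z 40.8 yawerr -89.81 tilt [0.0078 0.0087] Fboard [ 0.26 -0.26] -3.27 g 39.8
```

Emit:
{"method": "servo_tool", "body": {"plan": [{"tx": 0, "ty": 0, "tz": 0, "wx": 0, "wy": 0, "wz": 0, "grip": 43}, {"tx": 0, "ty": 0, "tz": 0, "wx": 0, "wy": 0, "wz": 0, "grip": 43}, {"tx": 0, "ty": 0, "tz": -15, "wx": 0, "wy": 0, "wz": 0, "grip": 43}, {"tx": 0, "ty": 0, "tz": -25, "wx": 0, "wy": 0, "wz": 0, "grip": 43}, {"tx": 0, "ty": 0, "tz": 0, "wx": 0, "wy": 0, "wz": 0, "grip": 20}, {"tx": 0, "ty": 20, "tz": 0, "wx": 0, "wy": 0, "wz": 0, "grip": 0}, {"tx": 0, "ty": 20, "tz": 0, "wx": 0, "wy": 0, "wz": 0, "grip": 0}, {"tx": 0, "ty": 0, "tz": 0, "wx": 0, "wy": 0, "wz": 0, "grip": 0}]}}

```text
time: 10.73
tool_pos: [423.4, 27.3, 82.2]
ee_rot: [[0.126, -0.992, 0.011], [-0.992, -0.126, 0.009], [-0.008, -0.012, -1.0]]
force: [-0.5, 0.4, 0.0]
grip_width: 19.8
```

```bash
python3 st.py
```

```text
t 10.7333 board xy [-45.6  52.1] z 82.2 yawerr -89.58 tilt [0.0109 0.0092] Fboard [-0.42  0.5 ] 0.03 g 19.8
```

Emit:
{"method": "servo_tool", "body": {"plan": [{"tx": 4, "ty": 2, "tz": 0, "wx": 0, "wy": 0, "wz": 0, "grip": 0}, {"tx": 0, "ty": 0, "tz": 0, "wx": 0, "wy": 0, "wz": 0, "grip": 0}, {"tx": 0, "ty": 0, "tz": 20, "wx": 0, "wy": 0, "wz": 0, "grip": 0}, {"tx": 0, "ty": 0, "tz": 20, "wx": 0, "wy": 0, "wz": 0, "grip": 0}, {"tx": 0, "ty": 0, "tz": 0, "wx": 0, "wy": 0, "wz": 0, "grip": 0}]}}

```text
time: 11.15
tool_pos: [427.1, 24.7, 41.5]
ee_rot: [[0.129, -0.992, 0.017], [-0.992, -0.129, 0.011], [-0.009, -0.018, -1.0]]
force: [-1.0, 0.4, 0.5]
grip_width: 0.7
```

```bash
python3 st.py
```

```text
t 11.15 board xy [-42.3  49.1] z 41.5 yawerr -89.43 tilt [0.0169 0.0109] Fboard [-0.9   0.51] 0.47 g 0.7
```

Emit:
{"method": "servo_tool", "body": {"plan": [{"tx": 3, "ty": -5, "tz": 3, "wx": -1, "wy": 0.5, "wz": -0.5, "grip": 0}, {"tx": 0, "ty": -5, "tz": 0, "wx": 0, "wy": 0, "wz": 0, "grip": 0}, {"tx": 0, "ty": -4, "tz": 0, "wx": 0, "wy": 0, "wz": 0, "grip": 0}, {"tx": 0, "ty": 0, "tz": 0, "wx": 0, "wy": 0, "wz": 0, "grip": 0}]}}

```text
time: 11.48
tool_pos: [443.2, 22.7, 38.9]
ee_rot: [[0.136, -0.991, -0.002], [-0.991, -0.136, -0.001], [0.001, 0.002, -1.0]]
force: [-1.6, 1.2, -0.1]
grip_width: 0.2
```

```bash
python3 st.py
```

```text
t 11.4833 board xy [-26.5  45.2] z 38.9 yawerr -89.04 tilt [-0.0016 -0.0011] Fboard [-1.41  1.43] -0.11 g 0.2
```

Emit:
{"method": "servo_tool", "body": {"plan": [{"tx": 0, "ty": -3, "tz": 0, "wx": 0, "wy": 0, "wz": 0, "grip": 0}, {"tx": 0, "ty": -2, "tz": 0, "wx": 0, "wy": 0, "wz": 0, "grip": 0}]}}

```text
time: 11.65
tool_pos: [448.3, 23.6, 39.5]
ee_rot: [[0.135, -0.991, -0.001], [-0.991, -0.135, -0.001], [0.0, 0.001, -1.0]]
force: [-1.4, 0.2, -0.3]
grip_width: 0.5
```

```bash
python3 st.py
```

```text
t 11.65 board xy [-21.3  45.5] z 39.5 yawerr -89.06 tilt [-0.0014 -0.0006] Fboard [-1.34  0.34] -0.29 g 0.5
```

Emit:
{"method": "servo_tool", "body": {"plan": [{"tx": 0, "ty": -2, "tz": 0, "wx": 0, "wy": 0, "wz": 0, "grip": 0}, {"tx": 0, "ty": -2, "tz": 0, "wx": 0, "wy": 0, "wz": 0, "grip": 0}]}}

```text
time: 11.82
tool_pos: [448.5, 23.7, 39.1]
ee_rot: [[0.135, -0.991, -0.008], [-0.991, -0.135, 0.0], [-0.001, 0.008, -1.0]]
force: [-7.2, -0.6, 4.9]
grip_width: -0.1
```

```bash
python3 st.py
```

```text
t 11.8167 board xy [-21.1  45.5] z 39.1 yawerr -89.1 tilt [-0.008   0.0001] Fboard [-7.2   0.23] 4.88 g -0.1
```

Emit:
{"method": "servo_tool", "body": {"plan": [{"tx": 0, "ty": -3, "tz": 0, "wx": 0, "wy": 0, "wz": 0, "grip": 0}, {"tx": 0, "ty": -3, "tz": 0, "wx": 0, "wy": 0, "wz": 0, "grip": 0}]}}

```text
time: 11.98
tool_pos: [448.5, 23.9, 38.6]
ee_rot: [[0.133, -0.991, -0.018], [-0.991, -0.133, 0.002], [-0.004, 0.018, -1.0]]
force: [-8.9, -1.1, 6.2]
grip_width: 0.4
```

```bash
python3 st.py
```

```text
t 11.9833 board xy [-21.1  45.7] z 38.6 yawerr -89.18 tilt [-0.0185  0.0018] Fboard [-8.98  0.01] 6.25 g 0.4
```

Emit:
{"method": "servo_tool", "body": {"plan": [{"tx": 0, "ty": 8, "tz": 0, "wx": 0, "wy": 0, "wz": -1, "grip": 0}, {"tx": 0, "ty": 0, "tz": -30, "wx": 1, "wy": 0, "wz": 0, "grip": 0}, {"tx": 0, "ty": 0, "tz": -30, "wx": 0, "wy": 0, "wz": 0, "grip": 0}, {"tx": -38, "ty": -10, "tz": 0, "wx": 0, "wy": 0, "wz": 0, "grip": 0}, {"tx": -38, "ty": -10, "tz": 0, "wx": 0, "wy": 0, "wz": 0, "grip": 0}, {"tx": -38, "ty": -10, "tz": 0, "wx": 0, "wy": 0, "wz": 0, "grip": 0}, {"tx": -38, "ty": -10, "tz": 0, "wx": 0, "wy": 0, "wz": 0, "grip": 0}, {"tx": 0, "ty": 0, "tz": 0, "wx": 0, "wy": 0, "wz": 0, "grip": 0}]}}

```text
time: 12.65
tool_pos: [459.7, 183.9, 105.1]
ee_rot: [[0.146, -0.989, 0.01], [-0.989, -0.146, 0.012], [-0.01, -0.011, -1.0]]
force: [0.4, 0.3, -0.4]
grip_width: 0.4
```

```bash
python3 st.py
```

```text
t 12.65 board xy [  9.  203.3] z 105.1 yawerr -88.41 tilt [0.0095 0.0118] Fboard [0.4  0.23] -0.41 g 0.4
```

Emit:
{"method": "servo_tool", "body": {"plan": [{"tx": 0, "ty": -4, "tz": 20, "wx": -0.5, "wy": 0.5, "wz": 1.5, "grip": 0}, {"tx": 0, "ty": 0, "tz": 25, "wx": 0, "wy": 0, "wz": 0, "grip": 0}, {"tx": 0, "ty": 0, "tz": 18, "wx": 0, "wy": 0, "wz": 0, "grip": 0}, {"tx": 0, "ty": 0, "tz": 0, "wx": 0, "wy": 0, "wz": 0, "grip": 0}, {"tx": 0, "ty": 0, "tz": 0, "wx": 0, "wy": 0, "wz": 0, "grip": 0}]}}

```text
time: 13.07
tool_pos: [466.4, 190.7, 42.2]
ee_rot: [[0.133, -0.991, 0.011], [-0.991, -0.133, 0.006], [-0.005, -0.012, -1.0]]
force: [1.3, -0.2, 0.1]
grip_width: 0.5
```

```bash
python3 st.py;python3 w.py w7
```

```text
t 13.0667 board xy [ 16.5 209.3] z 42.2 yawerr -89.21 tilt [0.0108 0.0062] Fboard [ 1.26 -0.33] 0.07 g 0.5
[466.406617   190.71376597  42.16458693] [[ 0.13272155 -0.99109483  0.01077201]
 [-0.99114194 -0.13266     0.00624366]
 [-0.00475905 -0.01150525 -0.99992249]] 13.0667 [ 1.28593613 -0.17667846  0.07499414]
```

View pics/w7b.png

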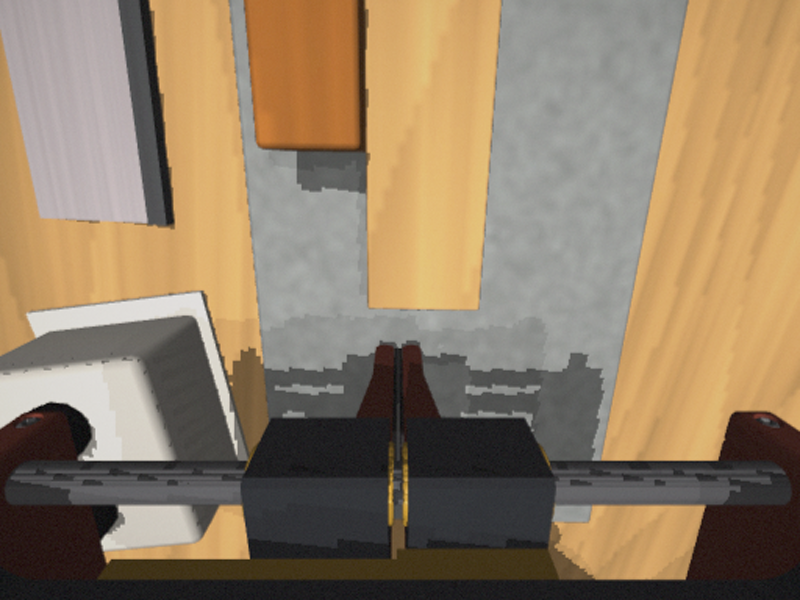

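Emit:
{"method": "servo_tool", "body": {"plan": [{"tx": 0, "ty": 8, "tz": 3, "wx": -0.6, "wy": 0.3, "wz": 0.8, "grip": 0}, {"tx": 0, "ty": 0, "tz": 0, "wx": 0, "wy": 0, "wz": 0, "grip": 0}, {"tx": 7, "ty": 0, "tz": 0, "wx": 0, "wy": 0, "wz": 0, "grip": 0}, {"tx": 0, "ty": 0, "tz": 0, "wx": 0, "wy": 0, "wz": 0, "grip": 0}]}}

```text
time: 13.45
tool_pos: [459.8, 181.8, 42.2]
ee_rot: [[0.117, -0.993, 0.004], [-0.993, -0.117, 0.002], [-0.001, -0.004, -1.0]]
force: [-0.2, -0.9, -0.5]
grip_width: 0.0
```

```bash
python3 st.py
```

```text
t 13.45 board xy [  8.9 201.2] z 42.2 yawerr -90.13 tilt [0.0041 0.0016] Fboard [-0.27 -0.86] -0.46 g 0.0
```

Emit:
{"method": "servo_tool", "body": {"plan": [{"tx": 5, "ty": 0, "tz": 1, "wx": 0, "wy": 0, "wz": 0, "grip": 0}, {"tx": 5, "ty": 0, "tz": 0, "wx": 0, "wy": 0, "wz": 0, "grip": 0}, {"tx": 5, "ty": 0, "tz": 0, "wx": 0, "wy": 0, "wz": 0, "grip": 0}, {"tx": 3, "ty": 0, "tz": 0, "wx": 0, "wy": 0, "wz": 0, "grip": 0}, {"tx": 2, "ty": 0, "tz": 0, "wx": 0, "wy": 0, "wz": 0, "grip": 0}]}}

```text
time: 13.87
tool_pos: [463.0, 160.3, 42.2]
ee_rot: [[0.116, -0.993, 0.006], [-0.993, -0.116, 0.004], [-0.003, -0.006, -1.0]]
force: [0.0, 0.4, -1.4]
grip_width: 0.3
```

```bash
python3 st.py
```

```text
t 13.8667 board xy [  9.6 179.5] z 42.2 yawerr -90.15 tilt [0.0057 0.0036] Fboard [0.08 0.38] -1.41 g 0.3
```

Emit:
{"method": "servo_tool", "body": {"plan": [{"tx": 2, "ty": 0, "tz": 0, "wx": 0, "wy": 0, "wz": 0, "grip": 0}, {"tx": 2, "ty": 0, "tz": 0, "wx": 0, "wy": 0, "wz": 0, "grip": 0}]}}

```text
time: 14.03
tool_pos: [463.6, 156.0, 42.2]
ee_rot: [[0.116, -0.993, 0.005], [-0.993, -0.116, 0.004], [-0.004, -0.006, -1.0]]
force: [-0.1, 1.4, 0.1]
grip_width: 0.7
```

```bash
python3 st.py
```

```text
t 14.0333 board xy [  9.6 175.2] z 42.2 yawerr -90.17 tilt [0.0055 0.0043] Fboard [0.02 1.38] 0.09 g 0.7
```

Strip moving (≈1 N drag). Continue slowly.

Emit:
{"method": "servo_tool", "body": {"plan": [{"tx": 2, "ty": 0, "tz": 0, "wx": 0, "wy": 0, "wz": 0, "grip": 0}, {"tx": 1.5, "ty": 0, "tz": 0, "wx": 0, "wy": 0, "wz": 0, "grip": 0}, {"tx": 1.5, "ty": 0, "tz": 0, "wx": 0, "wy": 0, "wz": 0, "grip": 0}]}}

```text
time: 14.28
tool_pos: [464.3, 151.3, 42.2]
ee_rot: [[0.117, -0.993, 0.005], [-0.993, -0.117, 0.005], [-0.005, -0.006, -1.0]]
force: [-1.0, 1.9, 1.2]
grip_width: 0.4
```

Emit:
{"method": "servo_tool", "body": {"plan": [{"tx": 1.5, "ty": 0, "tz": 0, "wx": 0, "wy": 0, "wz": 0, "grip": 0}, {"tx": 1.5, "ty": 0, "tz": 0, "wx": 0, "wy": 0, "wz": 0, "grip": 0}]}}

```text
time: 14.45
tool_pos: [464.7, 148.6, 42.2]
ee_rot: [[0.117, -0.993, 0.005], [-0.993, -0.117, 0.006], [-0.005, -0.006, -1.0]]
force: [0.1, 2.9, 1.3]
grip_width: 0.8
```

Emit:
{"method": "servo_tool", "body": {"plan": [{"tx": 1.5, "ty": 0, "tz": 0, "wx": 0, "wy": 0, "wz": 0, "grip": 0}, {"tx": 1.5, "ty": 0, "tz": 0, "wx": 0, "wy": 0, "wz": 0, "grip": 0}]}}

```text
time: 14.62
tool_pos: [465.0, 145.7, 42.2]
ee_rot: [[0.118, -0.993, 0.005], [-0.993, -0.118, 0.006], [-0.006, -0.006, -1.0]]
force: [-0.6, 2.1, 1.6]
grip_width: 0.4
```

```bash
python3 st.py
```

```text
t 14.6167 board xy [  9.8 164.7] z 42.2 yawerr -90.08 tilt [0.0048 0.0063] Fboard [-0.32  2.19] 1.6 g 0.4
```

Emit:
{"method": "servo_tool", "body": {"plan": [{"tx": 1.5, "ty": 0, "tz": 0, "wx": 0, "wy": 0, "wz": 0, "grip": 0}, {"tx": 1.5, "ty": 0, "tz": 0, "wx": 0, "wy": 0, "wz": 0, "grip": 0}]}}

```text
time: 14.78
tool_pos: [465.1, 144.8, 42.2]
ee_rot: [[0.119, -0.993, 0.004], [-0.993, -0.119, 0.01], [-0.009, -0.005, -1.0]]
force: [-1.7, 8.6, 3.1]
grip_width: 0.3
```

Emit:
{"method": "servo_tool", "body": {"plan": [{"tx": 1.5, "ty": 0, "tz": 0, "wx": 0, "wy": 0, "wz": 0, "grip": 0}, {"tx": 1.5, "ty": 0, "tz": 0, "wx": 0, "wy": 0, "wz": 0, "grip": 0}]}}

```text
time: 14.95
tool_pos: [465.1, 144.8, 42.3]
ee_rot: [[0.121, -0.993, 0.002], [-0.993, -0.121, 0.014], [-0.014, -0.003, -1.0]]
force: [-1.8, 6.8, 1.6]
grip_width: 0.5
```

Emit:
{"method": "servo_tool", "body": {"plan": [{"tx": 1.5, "ty": 0, "tz": 0, "wx": 0, "wy": 0, "wz": 0, "grip": 0}, {"tx": 1.5, "ty": 0, "tz": 0, "wx": 0, "wy": 0, "wz": 0, "grip": 0}]}}

```text
time: 15.12
tool_pos: [465.0, 144.8, 42.3]
ee_rot: [[0.124, -0.992, -0.0], [-0.992, -0.124, 0.019], [-0.018, -0.002, -1.0]]
force: [-0.9, 6.8, 1.7]
grip_width: 0.5
```

```bash
python3 st.py
```

```text
t 15.1167 board xy [  9.7 163.8] z 42.3 yawerr -89.72 tilt [-0.      0.0186] Fboard [-0.08  6.83] 1.66 g 0.5
```

Emit:
{"method": "servo_tool", "body": {"plan": [{"tx": 1.2, "ty": 0, "tz": 0, "wx": 0, "wy": 0, "wz": 0, "grip": 0}, {"tx": 1.2, "ty": 0, "tz": 0, "wx": 0, "wy": 0, "wz": 0, "grip": 0}, {"tx": 1.2, "ty": 0, "tz": 0, "wx": 0, "wy": 0, "wz": 0, "grip": 0}, {"tx": 1.2, "ty": 0, "tz": 0, "wx": 0, "wy": 0, "wz": 0, "grip": 0}, {"tx": 1.2, "ty": 0, "tz": 0, "wx": 0, "wy": 0, "wz": 0, "grip": 0}, {"tx": 1.2, "ty": 0, "tz": 0, "wx": 0, "wy": 0, "wz": 0, "grip": 0}]}}

```text
time: 15.62
tool_pos: [465.0, 144.9, 42.4]
ee_rot: [[0.13, -0.992, -0.004], [-0.991, -0.13, 0.029], [-0.03, 0.0, -1.0]]
force: [-1.0, 4.8, 1.5]
grip_width: 0.4
```

Emit:
{"method": "servo_tool", "body": {"plan": [{"tx": -3, "ty": 0, "tz": 0, "wx": 0, "wy": 0, "wz": 0, "grip": 0}, {"tx": -8, "ty": 0, "tz": 0, "wx": 0, "wy": 1, "wz": -0.3, "grip": 0}, {"tx": 0, "ty": 0, "tz": -25, "wx": 0, "wy": 0, "wz": 0, "grip": 0}, {"tx": 0, "ty": 0, "tz": -25, "wx": 0, "wy": 0, "wz": 0, "grip": 0}, {"tx": 0, "ty": 20, "tz": 0, "wx": 0, "wy": 0, "wz": 0, "grip": 0}, {"tx": 30, "ty": 20, "tz": 0, "wx": 0, "wy": 0, "wz": 0, "grip": 0}, {"tx": 40, "ty": 0, "tz": 0, "wx": 0, "wy": 0, "wz": 0, "grip": 0}, {"tx": 0, "ty": 0, "tz": 0, "wx": 0, "wy": 0, "wz": 0, "grip": 0}]}}

```text
time: 16.28
tool_pos: [433.8, 76.1, 94.2]
ee_rot: [[0.137, -0.99, 0.003], [-0.991, -0.137, 0.003], [-0.003, -0.003, -1.0]]
force: [1.0, -0.3, 0.0]
grip_width: 0.7
```

```bash
python3 st.py
```

```text
t 16.2833 board xy [-29.5  99.4] z 94.2 yawerr -88.93 tilt [0.0028 0.003 ] Fboard [ 0.98 -0.41] 0.03 g 0.7
```

Emit:
{"method": "servo_tool", "body": {"plan": [{"tx": 35, "ty": 4, "tz": 0, "wx": 0, "wy": 0, "wz": 1, "grip": 0}, {"tx": 35, "ty": 0, "tz": 0, "wx": 0, "wy": 0, "wz": 0, "grip": 0}, {"tx": 0, "ty": 0, "tz": 20, "wx": 0, "wy": 0, "wz": 0, "grip": 0}, {"tx": 0, "ty": 0, "tz": 20, "wx": 0, "wy": 0, "wz": 0, "grip": 0}, {"tx": 0, "ty": 0, "tz": 10, "wx": 0, "wy": 0, "wz": 0, "grip": 0}, {"tx": 0, "ty": 0, "tz": 0, "wx": 0, "wy": 0, "wz": 0, "grip": 0}]}}

```text
time: 16.78
tool_pos: [440.9, -1.5, 43.5]
ee_rot: [[0.113, -0.994, 0.009], [-0.994, -0.113, -0.002], [0.003, -0.009, -1.0]]
force: [0.2, 0.8, -0.8]
grip_width: 0.6
```

```bash
python3 st.py
```

```text
t 16.7833 board xy [-31.6  21.4] z 43.5 yawerr -90.36 tilt [ 0.0092 -0.0023] Fboard [0.32 0.77] -0.78 g 0.6
```

Emit:
{"method": "servo_tool", "body": {"plan": [{"tx": 0, "ty": -4, "tz": 3, "wx": 0, "wy": 0, "wz": 0, "grip": 0}, {"tx": 0, "ty": -3, "tz": 0, "wx": 0, "wy": 0, "wz": 0, "grip": 0}, {"tx": 0, "ty": -2, "tz": 0, "wx": 0, "wy": 0, "wz": 0, "grip": 0}, {"tx": 0, "ty": -2, "tz": 0, "wx": 0, "wy": 0, "wz": 0, "grip": 0}, {"tx": 0, "ty": -2, "tz": 0, "wx": 0, "wy": 0, "wz": 0, "grip": 0}]}}

```text
time: 17.2
tool_pos: [451.7, -1.5, 40.9]
ee_rot: [[0.112, -0.994, 0.003], [-0.994, -0.112, -0.004], [0.005, -0.003, -1.0]]
force: [-9.9, -2.5, 6.5]
grip_width: 0.5
```

```bash
python3 st.py
```

```text
t 17.2 board xy [-20.9  20.2] z 40.9 yawerr -90.41 tilt [ 0.0033 -0.0042] Fboard [-10.09  -1.35] 6.5 g 0.5
```

Emit:
{"method": "servo_tool", "body": {"plan": [{"tx": 0, "ty": 4, "tz": 0, "wx": 0, "wy": 0, "wz": 0, "grip": 0}, {"tx": 0, "ty": 6, "tz": 0, "wx": 0, "wy": 0, "wz": 0, "grip": 0}, {"tx": 0, "ty": 0, "tz": -25, "wx": 0, "wy": 0, "wz": 0, "grip": 0}, {"tx": 0, "ty": 0, "tz": -25, "wx": 0, "wy": 0, "wz": 0, "grip": 0}, {"tx": -40, "ty": -10, "tz": 0, "wx": 0, "wy": 0, "wz": 0, "grip": 0}, {"tx": -40, "ty": -10, "tz": 0, "wx": 0, "wy": 0, "wz": 0, "grip": 0}, {"tx": -40, "ty": -10, "tz": 0, "wx": 0, "wy": 0, "wz": 0, "grip": 0}, {"tx": -40, "ty": -8, "tz": 0, "wx": 0, "wy": 0, "wz": 0, "grip": 0}]}}

```text
time: 17.87
tool_pos: [462.5, 158.8, 96.2]
ee_rot: [[0.095, -0.995, 0.011], [-0.995, -0.095, -0.002], [0.003, -0.011, -1.0]]
force: [1.4, -0.5, 0.1]
grip_width: 0.5
```

Emit:
{"method": "servo_tool", "body": {"plan": [{"tx": 0, "ty": 0, "tz": 0, "wx": 0, "wy": 0, "wz": 0, "grip": 0}, {"tx": 0, "ty": 0, "tz": 0, "wx": 0, "wy": 0, "wz": 0, "grip": 0}]}}

```text
time: 18.03
tool_pos: [463.3, 169.7, 96.5]
ee_rot: [[0.111, -0.994, 0.014], [-0.994, -0.111, 0.002], [-0.0, -0.014, -1.0]]
force: [-0.3, -2.1, 1.1]
grip_width: 0.4
```

```bash
python3 st.py
```

```text
t 18.0333 board xy [ 11.  188.7] z 96.5 yawerr -90.49 tilt [0.0136 0.0018] Fboard [-0.53 -2.06] 1.06 g 0.4
```

Emit:
{"method": "servo_tool", "body": {"plan": [{"tx": 0, "ty": 2, "tz": 25, "wx": -0.7, "wy": 0, "wz": -0.5, "grip": 0}, {"tx": 0, "ty": 0, "tz": 25, "wx": 0, "wy": 0, "wz": 0, "grip": 0}, {"tx": 0, "ty": 0, "tz": 4, "wx": 0, "wy": 0, "wz": 0, "grip": 0}, {"tx": 7, "ty": 0, "tz": 0, "wx": 0, "wy": 0, "wz": 0, "grip": 0}, {"tx": 7, "ty": 0, "tz": 0, "wx": 0, "wy": 0, "wz": 0, "grip": 0}, {"tx": 2, "ty": 0, "tz": 0, "wx": 0, "wy": 0, "wz": 0, "grip": 0}, {"tx": 0, "ty": 0, "tz": 0, "wx": 0, "wy": 0, "wz": 0, "grip": 0}]}}

```text
time: 18.62
tool_pos: [465.2, 149.9, 44.8]
ee_rot: [[0.118, -0.993, 0.007], [-0.993, -0.118, 0.003], [-0.002, -0.007, -1.0]]
force: [0.2, -0.2, 0.8]
grip_width: 0.7
```

```bash
python3 st.py
```

```text
t 18.6167 board xy [ 10.5 168.9] z 44.8 yawerr -90.06 tilt [0.0067 0.0029] Fboard [ 0.16 -0.23] 0.79 g 0.7
```

Emit:
{"method": "servo_tool", "body": {"plan": [{"tx": 1.5, "ty": 0, "tz": 2, "wx": 0, "wy": 0, "wz": 0, "grip": 0}, {"tx": 1.5, "ty": 0, "tz": 0, "wx": 0, "wy": 0, "wz": 0, "grip": 0}, {"tx": 1.5, "ty": 0, "tz": 0, "wx": 0, "wy": 0, "wz": 0, "grip": 0}, {"tx": 1.2, "ty": 0, "tz": 0, "wx": 0, "wy": 0, "wz": 0, "grip": 0}]}}

```text
time: 18.95
tool_pos: [466.9, 145.0, 44.6]
ee_rot: [[0.117, -0.993, 0.009], [-0.993, -0.117, 0.007], [-0.006, -0.009, -1.0]]
force: [-0.6, 6.3, -0.9]
grip_width: 0.5
```

Emit:
{"method": "servo_tool", "body": {"plan": [{"tx": 1.3, "ty": 0, "tz": 0, "wx": 0, "wy": 0, "wz": 0, "grip": 0}, {"tx": 1.3, "ty": 0, "tz": 0, "wx": 0, "wy": 0, "wz": 0, "grip": 0}, {"tx": 1.3, "ty": 0, "tz": 0, "wx": 0, "wy": 0, "wz": 0, "grip": 0}]}}

```text
time: 19.2
tool_pos: [466.8, 145.0, 44.6]
ee_rot: [[0.121, -0.993, 0.007], [-0.993, -0.121, 0.012], [-0.011, -0.008, -1.0]]
force: [0.2, 5.4, -1.0]
grip_width: 0.3
```

Emit:
{"method": "servo_tool", "body": {"plan": [{"tx": 1.5, "ty": 0, "tz": 0, "wx": 0, "wy": 0, "wz": 0, "grip": 0}, {"tx": 1.5, "ty": 0, "tz": 0, "wx": 0, "wy": 0, "wz": 0, "grip": 0}, {"tx": 1.5, "ty": 0, "tz": 0, "wx": 0, "wy": 0, "wz": 0, "grip": 0}]}}

```text
time: 19.45
tool_pos: [466.8, 145.0, 44.6]
ee_rot: [[0.126, -0.992, 0.004], [-0.992, -0.126, 0.018], [-0.017, -0.007, -1.0]]
force: [-1.3, 5.8, 0.5]
grip_width: 0.5
```

```bash
python3 st.py
```

```text
t 19.45 board xy [ 11.5 163.8] z 44.6 yawerr -89.6 tilt [0.0043 0.0176] Fboard [-0.56  5.9 ] 0.54 g 0.5
```

Emit:
{"method": "servo_tool", "body": {"plan": [{"tx": 1.4, "ty": 0, "tz": 0, "wx": 0, "wy": 0, "wz": 0, "grip": 0}, {"tx": 1.4, "ty": 0, "tz": 0, "wx": 0, "wy": 0, "wz": 0, "grip": 0}, {"tx": 1.4, "ty": 0, "tz": 0, "wx": 0, "wy": 0, "wz": 0, "grip": 0}, {"tx": -2, "ty": 0, "tz": 0, "wx": 0, "wy": 0, "wz": 0, "grip": 0}, {"tx": -8, "ty": 0, "tz": 0, "wx": 0, "wy": 1, "wz": 0, "grip": 0}, {"tx": 0, "ty": 0, "tz": -40, "wx": 0, "wy": 0, "wz": 0, "grip": 0}, {"tx": 0, "ty": 0, "tz": -40, "wx": 0, "wy": 0, "wz": 0, "grip": 0}, {"tx": 0, "ty": 0, "tz": -40, "wx": 0, "wy": 0, "wz": 0, "grip": 0}]}}

```text
time: 20.12
tool_pos: [460.9, 150.9, 161.9]
ee_rot: [[0.129, -0.992, -0.006], [-0.992, -0.129, -0.009], [0.008, 0.007, -1.0]]
force: [0.3, 0.6, -0.2]
grip_width: 0.6
```

Emit:
{"method": "servo_tool", "body": {"plan": [{"tx": 38, "ty": 4, "tz": 0, "wx": 0, "wy": 0, "wz": 0, "grip": 40}, {"tx": 38, "ty": 4, "tz": 0, "wx": 0, "wy": 0, "wz": 0, "grip": 40}, {"tx": 38, "ty": 4, "tz": 0, "wx": 0, "wy": 0, "wz": 0, "grip": 40}, {"tx": 38, "ty": 4, "tz": 0, "wx": 0, "wy": 0, "wz": 0, "grip": 40}, {"tx": 38, "ty": 4, "tz": 0, "wx": 0, "wy": 0, "wz": 0, "grip": 40}, {"tx": 38, "ty": 4, "tz": 0, "wx": 0, "wy": 0, "wz": 0, "grip": 40}, {"tx": 38, "ty": 4, "tz": 0, "wx": 0, "wy": 0, "wz": 0, "grip": 40}, {"tx": 38, "ty": 3, "tz": 0, "wx": 0, "wy": 0, "wz": 0, "grip": 40}]}}

```text
time: 20.78
tool_pos: [479.9, -153.8, 172.3]
ee_rot: [[0.161, -0.987, 0.01], [-0.987, -0.161, -0.012], [0.013, -0.008, -1.0]]
force: [0.6, 1.0, 0.3]
grip_width: 40.1
```

Emit:
{"method": "servo_tool", "body": {"plan": [{"tx": 0, "ty": 0, "tz": 0, "wx": 0, "wy": 0, "wz": -7, "grip": 40}, {"tx": 0, "ty": 0, "tz": 0, "wx": 0, "wy": 0, "wz": -7, "grip": 40}, {"tx": 0, "ty": 0, "tz": 0, "wx": 0, "wy": 0, "wz": -7, "grip": 40}, {"tx": 0, "ty": 0, "tz": 0, "wx": 0, "wy": 0, "wz": -7, "grip": 40}, {"tx": 0, "ty": 0, "tz": 0, "wx": 0, "wy": 0, "wz": -7, "grip": 40}, {"tx": 0, "ty": 0, "tz": 0, "wx": 0, "wy": 0, "wz": -7, "grip": 40}, {"tx": 0, "ty": 0, "tz": 0, "wx": 0, "wy": 0, "wz": -7, "grip": 40}, {"tx": 0, "ty": 0, "tz": 0, "wx": 0, "wy": 0, "wz": -7, "grip": 40}]}}

```text
time: 21.45
tool_pos: [474.5, -174.9, 173.3]
ee_rot: [[0.911, -0.412, 0.012], [-0.411, -0.911, -0.029], [0.022, 0.021, -1.0]]
force: [-0.3, -0.6, -1.1]
grip_width: 39.9
```

Emit:
{"method": "servo_tool", "body": {"plan": [{"tx": 0, "ty": 0, "tz": 0, "wx": 0, "wy": 0, "wz": -7, "grip": 40}, {"tx": 0, "ty": 0, "tz": 0, "wx": 0, "wy": 0, "wz": -7, "grip": 40}, {"tx": 0, "ty": 0, "tz": 0, "wx": 0, "wy": 0, "wz": -7, "grip": 40}, {"tx": 0, "ty": 0, "tz": 0, "wx": 0, "wy": 0, "wz": -7, "grip": 40}, {"tx": 0, "ty": 0, "tz": 0, "wx": 0, "wy": 0, "wz": -7, "grip": 40}, {"tx": 0, "ty": 0, "tz": 0, "wx": 0, "wy": 0, "wz": 0, "grip": 40}, {"tx": 0, "ty": 0, "tz": 0, "wx": 0, "wy": 0, "wz": 0, "grip": 40}]}}

```text
time: 22.03
tool_pos: [471.4, -180.3, 172.6]
ee_rot: [[0.98, 0.199, 0.011], [0.199, -0.979, -0.035], [0.004, 0.037, -0.999]]
force: [0.0, 0.4, -0.1]
grip_width: 39.8
```

```bash
python3 st.py
```

```text
t 22.0333 board xy [ -22.6 -159.7] z 172.6 yawerr 4.65 tilt [ 0.0109 -0.0353] Fboard [0.06 0.43] -0.06 g 39.8
```

Emit:
{"method": "servo_tool", "body": {"plan": [{"tx": 0, "ty": 0, "tz": 0, "wx": 2.1, "wy": 0, "wz": 4.6, "grip": 40}, {"tx": 0, "ty": 0, "tz": 0, "wx": 0, "wy": 0, "wz": 0, "grip": 40}, {"tx": 2, "ty": -10, "tz": 10, "wx": 0, "wy": 0, "wz": 0, "grip": 40}, {"tx": 0, "ty": -10, "tz": 20, "wx": 0, "wy": 0, "wz": 0, "grip": 40}, {"tx": 0, "ty": 0, "tz": 0, "wx": 0, "wy": 0, "wz": 0, "grip": 40}, {"tx": 0, "ty": 0, "tz": 0, "wx": 0, "wy": 0, "wz": 0, "grip": 40}]}}

```text
time: 22.53
tool_pos: [471.1, -159.6, 140.4]
ee_rot: [[0.994, 0.108, 0.005], [0.108, -0.994, -0.003], [0.005, 0.004, -1.0]]
force: [-0.5, -0.5, -0.1]
grip_width: 40.0
```

```bash
python3 st.py
```

```text
t 22.5333 board xy [ -20.5 -139.1] z 140.4 yawerr -0.64 tilt [ 0.0053 -0.0031] Fboard [-0.59 -0.48] -0.08 g 40.0
```

Emit:
{"method": "servo_tool", "body": {"plan": [{"tx": 0, "ty": 0, "tz": 20, "wx": 0, "wy": 0, "wz": -0.5, "grip": 40}, {"tx": 0, "ty": 0, "tz": 20, "wx": 0, "wy": 0, "wz": 0, "grip": 40}, {"tx": 0, "ty": 0, "tz": 14, "wx": 0, "wy": 0, "wz": 0, "grip": 40}, {"tx": 0, "ty": 0, "tz": 4, "wx": 0, "wy": 0, "wz": 0, "grip": 40}, {"tx": 0, "ty": 0, "tz": 0, "wx": 0, "wy": 0, "wz": 0, "grip": 40}]}}

```text
time: 22.95
tool_pos: [473.5, -159.0, 82.2]
ee_rot: [[0.993, 0.121, 0.008], [0.121, -0.993, -0.006], [0.007, 0.007, -1.0]]
force: [0.1, -0.1, -0.4]
grip_width: 39.8
```

```bash
python3 st.py
```

```text
t 22.95 board xy [ -18.1 -138.8] z 82.2 yawerr 0.11 tilt [ 0.0082 -0.0056] Fboard [ 0.04 -0.14] -0.43 g 39.8
```

Emit:
{"method": "servo_tool", "body": {"plan": [{"tx": 0, "ty": 0, "tz": 4, "wx": 0, "wy": 0, "wz": 0, "grip": 30}, {"tx": 0, "ty": 0, "tz": 0, "wx": 0, "wy": 0, "wz": 0, "grip": 23}, {"tx": 0, "ty": 0, "tz": 0, "wx": 0, "wy": 0, "wz": 0, "grip": 18}, {"tx": 0, "ty": 0, "tz": 0, "wx": 0, "wy": 0, "wz": 0, "grip": 18}], "force": 6}}

```text
time: 23.28
tool_pos: [474.6, -158.5, 80.0]
ee_rot: [[0.993, 0.121, 0.01], [0.121, -0.993, -0.005], [0.009, 0.006, -1.0]]
force: [-0.7, 1.2, -3.2]
grip_width: 19.8
```

```bash
python3 st.py
```

```text
t 23.2833 board xy [ -16.9 -138.5] z 80.0 yawerr 0.15 tilt [ 0.01  -0.005] Fboard [-0.58  1.25] -3.22 g 19.8
```

Emit:
{"method": "servo_tool", "body": {"plan": [{"tx": 1, "ty": 0, "tz": -9, "wx": 0, "wy": 0, "wz": 0, "grip": 18}, {"tx": 2, "ty": 0, "tz": -10, "wx": 0, "wy": 0, "wz": 0, "grip": 18}, {"tx": 4, "ty": 0, "tz": -10, "wx": 0, "wy": 0, "wz": 0, "grip": 18}, {"tx": 6, "ty": 0, "tz": -9, "wx": 0, "wy": 0, "wz": 0, "grip": 18}]}}

```text
time: 23.62
tool_pos: [485.2, -157.1, 120.4]
ee_rot: [[0.993, 0.12, 0.006], [0.12, -0.993, -0.005], [0.006, 0.006, -1.0]]
force: [0.2, -0.1, -6.2]
grip_width: 20.1
```

```bash
python3 st.py
```

```text
t 23.6167 board xy [  -6.2 -138.3] z 120.4 yawerr 0.07 tilt [ 0.0063 -0.0055] Fboard [ 0.18 -0.12] -6.15 g 20.1
```

Emit:
{"method": "servo_tool", "body": {"plan": [{"tx": 8, "ty": 0, "tz": -9, "wx": 0, "wy": 0, "wz": 0, "grip": 18}, {"tx": 10, "ty": 0, "tz": -8, "wx": 0, "wy": 0, "wz": 0, "grip": 18}, {"tx": 12, "ty": 0, "tz": -5, "wx": 0, "wy": 0, "wz": 0, "grip": 18}, {"tx": 12, "ty": 0, "tz": -2, "wx": 0, "wy": 0, "wz": 0, "grip": 18}]}}

```text
time: 23.95
tool_pos: [523.7, -152.4, 149.7]
ee_rot: [[0.993, 0.118, 0.001], [0.118, -0.993, -0.004], [0.001, 0.005, -1.0]]
force: [-3.7, -0.1, -2.2]
grip_width: 20.0
```

```bash
python3 st.py
```

```text
t 23.95 board xy [  32.6 -138.2] z 149.7 yawerr -0.06 tilt [ 0.0012 -0.0044] Fboard [-3.71  0.29] -2.21 g 20.0
```

Emit:
{"method": "servo_tool", "body": {"plan": [{"tx": 11, "ty": 0, "tz": 1, "wx": 0, "wy": 0, "wz": 0, "grip": 18}, {"tx": 11, "ty": 0, "tz": 2, "wx": 0, "wy": 0, "wz": 0, "grip": 18}, {"tx": 8, "ty": 0, "tz": 3, "wx": 0, "wy": 0, "wz": 0, "grip": 18}, {"tx": 3, "ty": 0, "tz": 1, "wx": 0, "wy": 0, "wz": 0, "grip": 18}]}}

```text
time: 24.28
tool_pos: [559.4, -148.2, 146.6]
ee_rot: [[0.993, 0.118, 0.003], [0.118, -0.993, -0.003], [0.002, 0.004, -1.0]]
force: [-3.3, 1.2, 1.4]
grip_width: 19.6
```

```bash
python3 st.py
```

```text
t 24.2833 board xy [  68.5 -138.3] z 146.6 yawerr -0.06 tilt [ 0.0025 -0.0034] Fboard [-3.14  1.62] 1.41 g 19.6
```

Emit:
{"method": "servo_tool", "body": {"plan": [{"tx": 4, "ty": 0, "tz": 1, "wx": 0, "wy": 0, "wz": 0, "grip": 18}, {"tx": 3, "ty": 0, "tz": 1, "wx": 0, "wy": 0, "wz": 0, "grip": 18}]}}

```text
time: 24.45
tool_pos: [567.2, -147.3, 144.2]
ee_rot: [[0.993, 0.118, 0.002], [0.118, -0.993, -0.003], [0.002, 0.004, -1.0]]
force: [-2.7, 1.0, 2.9]
grip_width: 20.0
```

```bash
python3 st.py
```

```text
t 24.45 board xy [  76.4 -138.3] z 144.2 yawerr -0.06 tilt [ 0.0023 -0.0034] Fboard [-2.53  1.3 ] 2.9 g 20.0
```

Emit:
{"method": "servo_tool", "body": {"plan": [{"tx": 3, "ty": 0, "tz": 1, "wx": 0, "wy": 0, "wz": 0, "grip": 18}, {"tx": 3, "ty": 0, "tz": 1, "wx": 0, "wy": 0, "wz": 0, "grip": 18}]}}

```text
time: 24.62
tool_pos: [573.5, -146.5, 141.6]
ee_rot: [[0.993, 0.118, 0.002], [0.118, -0.993, -0.003], [0.002, 0.004, -1.0]]
force: [-2.6, 0.7, 0.9]
grip_width: 19.7
```

```bash
python3 st.py
```

```text
t 24.6167 board xy [  82.8 -138.3] z 141.6 yawerr -0.08 tilt [ 0.002  -0.0034] Fboard [-2.47  0.99] 0.91 g 19.7
```

```bash
python3 w.py w8
python3 - <<'E'
from h import *
a=[manip.camera(n)['color'] for n in('scene','side')]
w=cv2.imread('pics/w8.png')
cr=np.hstack([cv2.resize(a[0][150:290,130:290],(400,350)),cv2.resize(a[1][120:260,230:390],(400,350))])
cv2.imwrite('pics/m8.png',np.vstack([cr,np.hstack([cv2.resize(w[130:290],(800,250))])]))
E
```

```text
[ 573.52760439 -146.52495734  141.62224684] [[ 0.99305283  0.11765205  0.00201987]
 [ 0.11765843 -0.99304831 -0.00339782]
 [ 0.00160606  0.00361187 -0.99999219]] 24.6167 [-2.56790018  0.68465094  0.90955266]
```

View pics/m8.png

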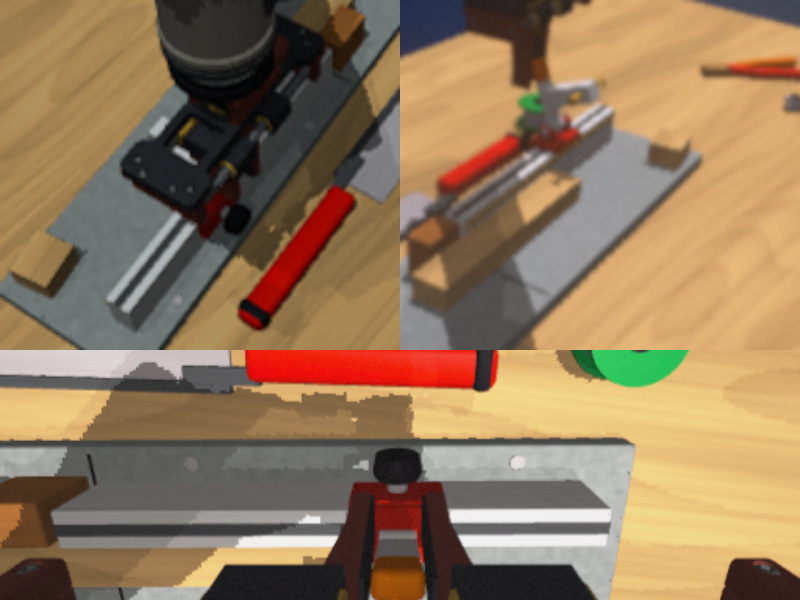

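Emit:
{"method": "servo_tool", "body": {"plan": [{"tx": 0, "ty": 0, "tz": 0, "wx": 0, "wy": 0, "wz": 0, "grip": 30}, {"tx": 0, "ty": 0, "tz": 0, "wx": 0, "wy": 0, "wz": 0, "grip": 34}, {"tx": 0, "ty": 0, "tz": -30, "wx": 0, "wy": 0, "wz": 0, "grip": 34}, {"tx": 0, "ty": 0, "tz": -30, "wx": 0, "wy": 0, "wz": 0, "grip": 20}, {"tx": -26, "ty": 0, "tz": 0, "wx": 0, "wy": 0, "wz": 0, "grip": 0}, {"tx": -26, "ty": 0, "tz": 0, "wx": 0, "wy": 0, "wz": 0, "grip": 0}, {"tx": 0, "ty": 0, "tz": 0, "wx": 0, "wy": 0, "wz": 0, "grip": 0}, {"tx": 0, "ty": 0, "tz": 0, "wx": 0, "wy": 0, "wz": 0, "grip": 0}]}}

```text
time: 25.43
tool_pos: [522.7, -154.0, 205.1]
ee_rot: [[0.993, 0.117, 0.01], [0.117, -0.993, -0.006], [0.009, 0.007, -1.0]]
force: [1.1, 0.7, 0.5]
grip_width: 4.3
```

```bash
python3 st.py
```

```text
t 25.4333 board xy [  31.4 -139.7] z 205.1 yawerr -0.09 tilt [ 0.0096 -0.0064] Fboard [1.17 0.61] 0.46 g 4.3
```

Emit:
{"method": "servo_tool", "body": {"plan": [{"tx": -3, "ty": 0, "tz": 20, "wx": 0, "wy": 0, "wz": 0, "grip": 0}, {"tx": 0, "ty": 0, "tz": 20, "wx": 0, "wy": 0, "wz": 0, "grip": 0}, {"tx": 0, "ty": 0, "tz": 3, "wx": 0, "wy": 0, "wz": 0, "grip": 0}, {"tx": 5, "ty": 0, "tz": 0, "wx": 0, "wy": 0, "wz": 0, "grip": 0}, {"tx": 5, "ty": 0, "tz": 0, "wx": 0, "wy": 0, "wz": 0, "grip": 0}, {"tx": 4, "ty": 0, "tz": 0, "wx": 0, "wy": 0, "wz": 0, "grip": 0}]}}

```text
time: 25.93
tool_pos: [539.2, -153.3, 163.4]
ee_rot: [[0.993, 0.117, 0.016], [0.117, -0.993, -0.007], [0.015, 0.009, -1.0]]
force: [0.3, 0.3, 0.1]
grip_width: 0.4
```

```bash
python3 st.py
```

```text
t 25.9333 board xy [  47.9 -141. ] z 163.4 yawerr -0.09 tilt [ 0.0159 -0.0071] Fboard [0.34 0.24] 0.08 g 0.4
```

Emit:
{"method": "servo_tool", "body": {"plan": [{"tx": 3, "ty": 0, "tz": 0, "wx": 0, "wy": 0, "wz": 0, "grip": 0}, {"tx": 3, "ty": 0, "tz": 0, "wx": 0, "wy": 0, "wz": 0, "grip": 0}]}}

```text
time: 26.1
tool_pos: [544.3, -152.8, 163.8]
ee_rot: [[0.993, 0.118, 0.011], [0.118, -0.993, -0.007], [0.01, 0.008, -1.0]]
force: [-13.2, 0.1, 5.7]
grip_width: 0.7
```

```bash
python3 st.py
```

```text
t 26.1 board xy [  53.  -141.1] z 163.8 yawerr -0.06 tilt [ 0.0106 -0.007 ] Fboard [-13.13   1.71] 5.71 g 0.7
```

Emit:
{"method": "servo_tool", "body": {"plan": [{"tx": 3, "ty": 0, "tz": 0, "wx": 0, "wy": 0, "wz": 0, "grip": 0}, {"tx": 3, "ty": 0, "tz": 0, "wx": 0, "wy": 0, "wz": 0, "grip": 0}]}}

```text
time: 26.27
tool_pos: [544.3, -153.0, 163.6]
ee_rot: [[0.993, 0.116, -0.003], [0.116, -0.993, -0.005], [-0.004, 0.004, -1.0]]
force: [-11.4, 0.9, 9.1]
grip_width: 0.3
```

Emit:
{"method": "servo_tool", "body": {"plan": [{"tx": -4, "ty": 0, "tz": 0, "wx": 0, "wy": 0, "wz": 0, "grip": 0}, {"tx": -8, "ty": 0, "tz": 0, "wx": 0, "wy": 0, "wz": 0, "grip": 0}, {"tx": 0, "ty": 0, "tz": -30, "wx": 0, "wy": 0, "wz": 0, "grip": 0}, {"tx": 0, "ty": 0, "tz": -30, "wx": 0, "wy": 0, "wz": 0, "grip": 0}, {"tx": -35, "ty": 0, "tz": -20, "wx": 0, "wy": 0, "wz": 0, "grip": 0}, {"tx": -20, "ty": 0, "tz": 0, "wx": 0, "wy": 0, "wz": 0, "grip": 0}, {"tx": 0, "ty": -35, "tz": 0, "wx": 0, "wy": 0, "wz": 0, "grip": 0}, {"tx": 0, "ty": -30, "tz": 0, "wx": 0, "wy": 0, "wz": 0, "grip": 0}]}}

```text
time: 26.93
tool_pos: [469.9, -102.1, 249.9]
ee_rot: [[0.994, 0.105, 0.005], [0.105, -0.994, -0.009], [0.004, 0.009, -1.0]]
force: [0.5, 0.5, -0.2]
grip_width: 0.6
```

Emit:
{"method": "servo_tool", "body": {"plan": [{"tx": 0, "ty": 0, "tz": 0, "wx": 0, "wy": 0, "wz": 0, "grip": 0}, {"tx": 0, "ty": 0, "tz": 0, "wx": 0, "wy": 0, "wz": 0, "grip": 0}]}}

```text
time: 27.1
tool_pos: [469.6, -97.1, 250.9]
ee_rot: [[0.994, 0.112, 0.008], [0.112, -0.994, -0.005], [0.007, 0.005, -1.0]]
force: [0.0, -0.3, 0.3]
grip_width: 0.7
```

```bash
python3 st.py; python3 w.py w9
python3 - <<'E'
from h import *
b=manip.camera('side')['color'];w=cv2.imread('pics/w9.png')
cv2.imwrite('pics/m9.png',np.vstack([cv2.resize(w[:215],(800,336),interpolation=cv2.INTER_CUBIC),cv2.resize(b[125:230,190:510],(800,262),interpolation=cv2.INTER_CUBIC)]))
E
```

```text
t 27.1 board xy [-14.6 -76.8] z 250.9 yawerr -0.4 tilt [ 0.0079 -0.0046] Fboard [ 0.   -0.28] 0.31 g 0.7
[469.57935649 -97.05796411 250.89836003] [[ 0.99367754  0.11199448  0.00788532]
 [ 0.1120326  -0.99369402 -0.00456955]
 [ 0.00732383  0.00542407 -0.99995847]] 27.1 [ 0.03418985 -0.27817129  0.31125373]
```

View pics/m9.png

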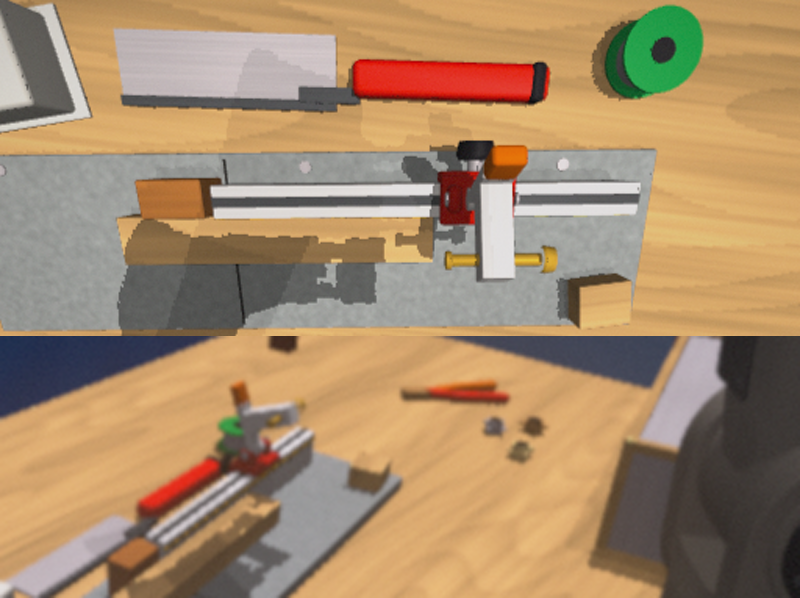

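Run:
```python
from h import *
import pickle
s,c=pickle.load(open('w9.pkl','rb'));p=np.load('board.npy');R=np.array([[np.cos(p[2]),np.sin(p[2])],[-np.sin(p[2]),np.cos(p[2])]])
for n,uv,z in [('strip end -x',(433,263),46),('strip +y -x',(121,263),46),('strip +y +x',(118,217),46),('fence y65',(211,217),63),('fence -265',(640,215),63),('carrL',(439,172),89)]:
    w=wray(c,s,np.array(uv)*.64,z);print(n,(R@(w[:2]-p[:2])).round(1))
```

```text
strip end -x [ -10.8 -108.5]
strip +y -x [ -8.4 154.9]
strip +y +x [ 30.  149.7]
fence y65 [31.3 66.6]
fence -265 [  30.1 -268.2]
carrL [  64.1 -107.8]
```

```bash
python3 -c "
from cell import manip
print(manip.job_done())"
```

```text
the job is handed in; nothing more can be done
None
```

The strip is gauged against the stop and the stop is flipped back up. I handed the job in at 27.1 s of the 72 s allowed, with the gripper clear of everything.

**What I did**
- **Stop down:** I pinched the tab at 6 N and swung the leaf down until it pressed on its end stop (9 N).
- **Flush to the fence:** I dragged the strip straight, then pushed it against the fence at mid-length with about 9–10 N.
- **Against the screw:** I slid the strip by its far end until it met the set screw and held it at about 5–7 N. One reading reached 8.6 N at the finger, slightly over the 3–8 N range. About 2 N of that was drag on the board, and all of it was below the 12 N slip limit.
- **Repeat check:** I pushed the strip flush again and pressed the end again. The screw contact came at the same place to within 0.1 mm, so the stop did not slip.
- **Stop up:** The first pinch lift slipped near the top. I let go and pushed the tab back with closed fingers until it stopped moving at 11–13 N, well past the hinge friction.

**Last checks**
- In the last picture the strip lies along the fence and the leaf is fully back.
- The strip's end measured at board y = −108.5 mm, against about −107 mm for the screw face seen earlier. That agrees within the 2–3 mm camera error.
- The carriage edge first read about 7 mm off its earlier value. Allowing for the side face seen at an angle, it agrees with the unmoved position, as did the pinch position on the tab both times.
- The offcut, saw, control box and spool were not touched.

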